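# Put the knocked glue-and-bead organiser to rights

## Task

The bench organiser has been knocked: one glue bottle has toppled over the low front rail of its lane, and a bead tube has jumped out of the tube block and lies tipped across the lane with its cap end over the back rail. Set the bottle down upright again on the lane floor between its neighbours (do not drop it), and put the bead tube back, cap up and fully down, into a free hole of the tube block at the end of the organiser. The other bottles, the jar and the tubes already in the block must stay standing where they are.

Things in the scene. Friction and masses are not known exactly. Their poses are not given: they have to be found in the camera images.
- organiser: Fixed plywood organiser, long and narrow, open on top: a bottle lane and, at its left end, a tube block. Origin on the table below the middle of the lane; x across the lane (away from the robot), y along it to the left, z up. The wooden block fills y = 214 to 314 mm, x = -47 to 47 mm; its top is at z = 63 mm and has four round holes.
- lane (a point): Middle of the lane floor, 8 mm above the table. Inside, the lane is 62 mm wide (organiser x = -31 to 31 mm) and runs from y = -206 to 214 mm; its rails and right end are 8 mm thick and rise 25 mm above the floor. Five bays at organiser y = -156, -78, 0, 78, 156 mm (within 4 mm), no dividers; which thing is in which bay varies.
- hole0 (a point): Centre of the mouth of a round hole (24 mm diameter, 45 mm deep, edge slightly broken) in the top of the tube block: front (robot side) row, right; free at the start. The holes are 42 mm apart in organiser x, 48 mm in y.
- hole1 (a point): Centre of the mouth of a round hole (24 mm diameter, 45 mm deep, edge slightly broken) in the top of the tube block: front (robot side) row, left; free at the start. The holes are 42 mm apart in organiser x, 48 mm in y.
- hole2 (a point): Centre of the mouth of a round hole (24 mm diameter, 45 mm deep, edge slightly broken) in the top of the tube block: back row, right; holds a tube at the start. The holes are 42 mm apart in organiser x, 48 mm in y.
- hole3 (a point): Centre of the mouth of a round hole (24 mm diameter, 45 mm deep, edge slightly broken) in the top of the tube block: back row, left; holds a tube at the start. The holes are 42 mm apart in organiser x, 48 mm in y.
- fallen_bottle: The toppled glue bottle, 112 mm tall, 130 g: straight white body 42 mm in diameter up to 84 mm, grey cap 22 mm in diameter above 96 mm. Origin on its axis 31 mm above its underside, z axis towards the cap. It starts leaning square across a bay over the front rail, cap towards the robot, axis about 27 degrees above level, heel on the floor against the back rail.
- bottle_a: A glue bottle standing in the lane, same size as the toppled one (42 mm in diameter, 112 mm tall). Origin on its axis 31 mm above its underside, z axis towards the cap.
- bottle_b: Another glue bottle standing in the lane, same as bottle_a. Origin on its axis 31 mm above its underside, z axis towards the cap.
- jar: A squat round pigment jar standing in the lane, clear with a black lid, 52 mm in diameter and 66 mm tall. Origin under its centre, z axis up.
- fallen_tube: The loose bead tube: clear plastic cylinder with flush white cap (last 28 mm), 18 mm in diameter, 110 mm long over all, 35 g. Origin on its axis 30 mm above its foot, z axis towards the cap. It starts square across a bay, foot on the floor against the front rail, cap away from the robot over the back rail, axis about 25 degrees above level. Held lightly it swivels in the fingers.
- fallen_tube_foot (a point): Centre of the foot (closed end) of the loose tube.
- tube_a: A bead tube like the loose one (18 mm in diameter, 110 mm long), standing in a back hole of the block. Origin on its axis 30 mm above its foot, z axis towards the cap.
- tube_b: Another such tube, standing in the other back hole. Origin on its axis 30 mm above its foot, z axis towards the cap.
There are look-alikes about, which are no part of the job. What is shaped like the bottle_b but orange is not meant.

How it is judged:
By the outcome, as a careful person would: the job done as asked, in the order asked, and still so for the second after the job is handed in, with the robot touching nothing.
It also fails if it takes over 72 s, if anything falls off the work surface, if the arm or the gripper's body presses on something with over 40 N, if the wrist force passes 120 N, or if a joint passes its speed limit or range.

## Robot

A 7-joint arm with a two-finger parallel gripper is mounted at the origin on the work surface. World frame = base frame: x ahead of the robot, y to its left, z up, the work surface at z = 0. Lengths are in m, angles in rad, forces in N, time in s.
With the tool pointing down it reaches from about 0.4 to 0.925 m from the base axis. Payload 5.6 kg.
Tool frame: the origin (TCP) lies at the very end of the fingers, on their centre line; the grasp point (between the pads) lies 19 mm behind it; z points along the fingers, y is the line along which they close (so a half turn about z gives the same grasp; the last joint's range is limited). The gripper opens to 85 mm and grips with 20 to 120 N. Pads are 22 mm wide; open, the fingers measure 114 mm over their backs; the gripper's body (76 mm by 85 mm) begins 54 mm behind the grasp point. The pads swing forward as they close: fully open they stand 13 mm farther back than shut.
Start: joints at [1.124, 0.468, -0.012, 1.603, 0.006, 1.071, -0.056], TCP at [0.255, -0.598, 0.231] pointing down, gripper open.
Joint ranges: [-2.53, 2.53], [-0.31, 2.02], [-1.57, 1.55], [0.28, 2.44], [-1.29, 4.43], [0.15, 1.84], [-2.92, 2.92]. Speed limits (rad/s): [2.57, 2.57, 3.14, 3.14, 3.14, 3.14, 3.14].

## Interface

Orientations are given as a rotation vector (axis times angle).
In Python, from rig import arm gives the robot as it stands.
- The arm moves only by the tool step_arm, never from a script. Its argument "series" is a list of rows, each a list of 3 entries, a list of its own where there are three numbers: the turn, a rotation vector about the tool's x, y, z in degrees, then the shift along the tool's x, y, z in mm, then the gripper's target within -1 to 1 (fully open at 1, half-way at 0, shut at -1). In form: [[[wx, wy, wz], [dx, dy, dz], hand], ...]. A call has 1 to 12 rows; each row is the pose to reach, as a shift and turn from the pose commanded when the call began, along the tool's axes at that moment; what a row does not reach only later rows make up. A row lasts 1/12 s, in which the tool goes at most 41.7 mm and 7.16 degrees, less where a joint would pass 70% of its speed; a pose out of reach is approached as far as the arm can. A call with a gripper value outside its range is refused whole. The fingers move at their own pace and stop on an object; "grip_force" is the grip in N (left out, the last holds). Time passes only in rows, so rows that repeat a pose let the fingers close. It gives the time, the measured TCP pose, the force, the opening and the grip force at its end, in the units of the state.
- arm.state(): the state, without advancing time (a new reading comes with each control period).
- arm.read_camera(name): name is "scene" or "top" or "wrist"; returns a dict with "img" (384x512x3 uint8, red, green, blue), "intrinsics" (3x3 intrinsics, pixels), "dist" ([k1, k2, p1, p2, k3] as OpenCV has them; the pictures are not rectified), "camera_from_world" (4x4, takes a point from world to camera coordinates); the wrist camera has in their place "tool_from_camera" (4x4, takes a point from camera to tool coordinates, whose origin is the TCP and whose axes are the flange's). Camera axes: x right, y down, z forward; pixel columns grow to the right and rows downward; lengths in m; the calibration is good to about 2 mm. A picture is of the moment at which its call begins: read the wrist's pose just before it. There is no depth.
- arm.sign_off(): hands the job in; it is judged then, once.
The state is a dict: "time": time; "joint_pos": joint angles; "qvel": joint speeds; "joint_torque": joint torques, N m; "ee_pos": TCP position; "tool_rot": TCP orientation; "contact_force": force on the tool from outside, world axes, zero at the start; "torque": the same for the moment, N m; "width": opening from 0.0 (shut) to 1.0 (fully open); "grasp_force": force on a finger pad.
Only numpy, scipy, OpenCV 4.12 (cv2) and the standard library are available. Lean on these libraries where they do the work, as an engineer would, in place of code of your own. Each camera call takes 0.05 s, during which the arm holds its last target. There are 200 camera calls.

## Working session

There is one attempt and no reset: what is moved stays moved. The work goes in short steps, Python scripts to look and compute and a tool call to move; the robot and the scene stay as the last step left them, time stands still between calls to the robot, and variables do not carry over. Pictures are saved under pics/ and viewed, at most 10 in all, crops included, and the job is handed in when it is done.

Besides the shell and the picture viewer there is one more tool, called after "Call:" as a command line: name --argument value ..., lists and objects as JSON in quotes. step_arm: Moves the arm, as the interface text tells. Its arguments: {"type":"object","properties":{"series":{"type":"array"},"grip_force":{"type":"number"}},"required":["series"]}

```bash
mkdir -p pics; ls; python3 - <<'E'
from rig import arm
import cv2,numpy as np
s=arm.state();print(s)
for n in("scene","top"):
    d=arm.read_camera(n);cv2.imwrite(f"pics/{n}0.png",d["img"][:,:,::-1]);np.savez(f"{n}0.npz",**d)
    print(n,d["intrinsics"].round(1).tolist(),d["dist"],d["camera_from_world"].round(3).tolist())
E
```

```text
pics
{'time': 0.0, 'joint_pos': array([ 1.12405065,  0.4683549 , -0.0115894 ,  1.60364766,  0.00599391,
        1.07141136, -0.05629922]), 'qvel': array([ 0.00051577,  0.0007918 ,  0.00084147, -0.00224405,  0.00053812,
        0.00167904, -0.00058144]), 'joint_torque': array([-8.08240429e-05, -5.32382762e+01,  2.16725160e-02, -2.51304889e+01,
        1.14149324e-02,  7.61192059e-03,  2.75931384e-06]), 'ee_pos': array([ 0.2550681 , -0.59724107,  0.23034283]), 'tool_rot': array([-3.07613397e+00, -6.29438412e-01,  7.54295484e-04]), 'contact_force': array([ 0.32348256,  0.01935371, -0.13898531]), 'torque': array([-0.02205833, -0.01578953,  0.03936285]), 'grasp_force': 0.0, 'width': 1.0012635882249477}
scene [[363.1, 0.0, 255.8], [0.0, 363.1, 192.5], [0.0, 0.0, 1.0]] [-0.03311227  0.          0.          0.          0.        ] [[-0.179, 0.984, -0.024, 0.121], [0.573, 0.084, -0.815, -0.248], [-0.8, -0.159, -0.579, 1.4], [0.0, 0.0, 0.0, 1.0]]
top [[394.8, 0.0, 250.4], [0.0, 394.8, 195.3], [0.0, 0.0, 1.0]] [-0.12075287  0.          0.          0.          0.        ] [[0.018, -0.999, 0.041, -0.057], [-0.99, -0.023, -0.138, 0.524], [0.139, -0.038, -0.99, 0.791], [0.0, 0.0, 0.0, 1.0]]
```

View pics/scene0.png

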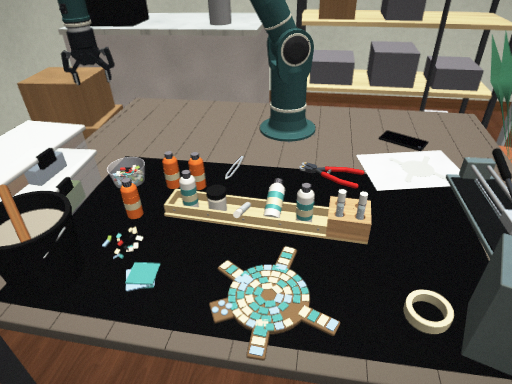

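View pics/top0.png

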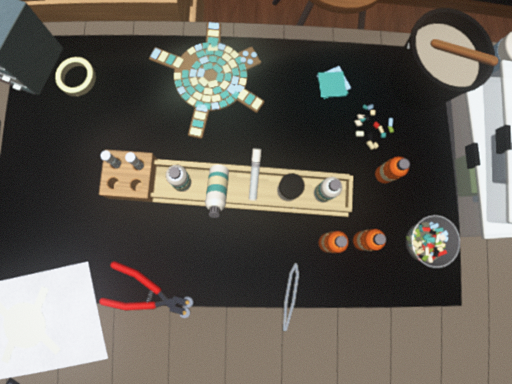

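Candidates in the top view:
- **Fallen bottle:** it could be confused with the standing white bottles (178,178) and (328,188), or the orange ones (335,242), (371,240) and (392,170). The white one lying over the front rail at (216,190) matches the description.
- **Fallen tube:** it could be confused with the block tubes at (108,157) and (133,160), or the tweezers at (291,297). The one lying at (255,175) matches.

I'll check both in one close crop.

```bash
cat > h.py <<'E'
import cv2,numpy as np
from scipy.spatial.transform import Rotation as R
def ray(d,uv):
    p=cv2.undistortPoints(np.float64(uv).reshape(-1,1,2),d["intrinsics"],d["dist"]).reshape(-1,2)
    if "camera_from_world" in d: T=np.linalg.inv(d["camera_from_world"])
    else: T=d["W"]
    v=np.c_[p,np.ones(len(p))]@T[:3,:3].T
    return T[:3,3],v
def on_z(d,uv,z):
    o,v=ray(d,uv); return o+v*((z-o[2])/v[:,2])[:,None]
def proj(d,P):
    T=d["camera_from_world"] if "camera_from_world" in d else np.linalg.inv(d["W"])
    return cv2.projectPoints(np.float64(P).reshape(-1,1,3),cv2.Rodrigues(T[:3,:3])[0],T[:3,3],d["intrinsics"],d["dist"])[0].reshape(-1,2)
def wrist(arm):
    s=arm.state(); d=arm.read_camera("wrist"); T=np.eye(4)
    T[:3,:3]=R.from_rotvec(s["tool_rot"]).as_matrix(); T[:3,3]=s["ee_pos"]; d["W"]=T@d["tool_from_camera"]; return d
def load(f): return dict(np.load(f))
E
python3 - <<'E'
from h import *
d=load("top0.npz"); im=d["img"][:,:,::-1]
c=cv2.resize(im[135:235,90:365],None,fx=2.9,fy=2.9,interpolation=cv2.INTER_CUBIC)
cv2.imwrite("pics/crop0.png",c)
hsv=cv2.cvtColor(im.copy(),cv2.COLOR_BGR2HSV)
roi=np.zeros(im.shape[:2],np.uint8); roi[135:235,90:365]=1
blk=cv2.inRange(hsv,(8,60,90),(35,255,255))*roi
n,l,st,ce=cv2.connectedComponentsWithStats(blk)
for i in np.argsort(-st[1:,4])[:3]+1: print(st[i],cv2.minAreaRect(np.argwhere(l==i)[:,::-1].astype(np.float32)))
for p in [(120,190),(165,165),(240,185)]: print(p,hsv[p[1],p[0]])
E
```

```text
[  98  149  256   68 8193] ((226.71517944335938, 185.15475463867188), (254.24668884277344, 49.41237258911133), 6.178065299987793)
[324 231  22   4  62] ((334.5, 232.5), (21.0, 3.0), -0.0)
[189 135  14   3  26] ((195.5, 136.0), (2.0, 13.0), 90.0)
(120, 190) [ 17 101 212]
(165, 165) [ 19  90 131]
(240, 185) [ 23  66 228]
```

View pics/crop0.png

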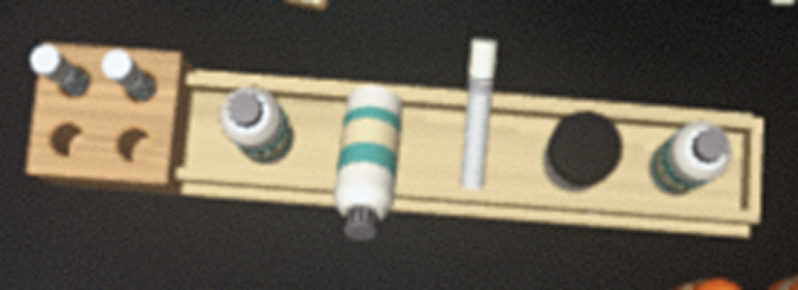

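The crop confirms both choices: the fallen white bottle has its cap at crop (360,222), and the loose tube's foot is at (472,186) with the cap at (483,45). Hole mouths are at (67,140) and (132,145). Next I'll get the organiser pose.

```bash
python3 - <<'E'
from h import *
d=load("top0.npz")
f=lambda L:np.array(L)/2.9+[90-.3,135-.3]
P=on_z(d,f([(36,42),(183,50),(168,186),(27,174)]),.063); Q=on_z(d,f([(763,117),(758,222)]),.033)
A=np.array([[47,314],[47,214],[-47,214],[-47,314],[39,-214],[-39,-214]])/1e3
W=np.r_[P,Q][:,:2]
R_,_=R.align_vectors(np.c_[W-W.mean(0),np.zeros(6)],np.c_[A-A.mean(0),np.zeros(6)])
M=R_.as_matrix(); th=np.arctan2(M[1,0],M[0,0]); t=W.mean(0)-M[:2,:2]@A.mean(0)
print("org",t.round(4),np.degrees(th).round(2)); print("resid mm",((W-(A@M[:2,:2].T+t))*1e3).round(1).tolist())
T=np.eye(4);T[:2,:2]=M[:2,:2];T[:2,3]=t;np.save("org.npy",T)
inv=np.linalg.inv(T)
def o(px,z): return ((inv@np.c_[on_z(d,f(px),z),np.ones(len(px))].T).T[:,:3]*1e3).round(1).tolist()
print("holes",o([(67,140),(132,145)],.063)); print("bottle caps",o([(246,108),(711,144)],.12)); print("jar",o([(584,148)],.074))
print("fallen cap tip",o([(360,230)],.07),"tube foot",o([(472,183)],.018),"tube cap end",o([(484,42)],.058))
print("bottle mid band",o([(370,150),(375,95)],.045))
E
```

```text
org [ 0.5475 -0.0514] -2.93
resid mm [[0.8, 4.7], [2.1, -2.1], [-1.7, -1.7], [-0.7, -0.9], [0.3, -0.6], [-0.8, 0.7]]
holes [[-21.5, 287.4, 63.0], [-21.6, 240.7, 63.0]]
bottle caps [[-0.1, 153.5, 120.0], [-0.6, -154.0, 120.0]]
jar [[-1.7, -75.6, 74.0]]
fallen cap tip [[-69.9, 75.4, 70.0]] tube foot [[-24.5, -1.3, 18.0]] tube cap end [[72.7, -1.5, 58.0]]
bottle mid band [[-9.8, 74.4, 45.0], [30.6, 74.1, 45.0]]
```

```bash
cat >> h.py <<'E'
def goto(arm,p_org_mm,tilt,yaw=0):
    """TCP in organiser mm, tilt deg outward from straight down; prints turn deg, shift mm, in the tool axes"""
    T=np.load("org.npy"); a=np.radians(tilt); c,s_=np.cos(a),np.sin(a)
    D=T[:3,:3]@R.from_euler('z',yaw,degrees=True).as_matrix()@np.array([[c,0,s_],[0,-1,0],[s_,0,-c]])
    p=T[:3,:3]@(np.array(p_org_mm)/1e3)+T[:3,3]
    s=arm.state(); C=R.from_rotvec(s["tool_rot"]).as_matrix()
    print("turn",np.degrees(R.from_matrix(C.T@D).as_rotvec()).round(1),"shift",(C.T@(p-s["ee_pos"])*1e3).round(1),"world",p.round(3))
def tell(arm):
    s=arm.state();T=np.linalg.inv(np.load("org.npy"))
    p=(T@np.r_[s["ee_pos"],1])[:3]*1e3; C=T[:3,:3]@R.from_rotvec(s["tool_rot"]).as_matrix()
    print("t",round(s["time"],2),"org",p.round(1),"z",C[:,2].round(3),"y",C[:,1].round(3),"F",s["contact_force"].round(1),"w",round(s["width"],3),"g",round(s["grasp_force"],1),"q",s["joint_pos"].round(2))
E
python3 - <<'E'
from h import *; from rig import arm
goto(arm,(-90,75,230),32); goto(arm,(-90,75,230),0)
E
```

```text
turn [-7.4 31.5 25.3] shift [ 435.4 -494.     1.2] world [0.461 0.028 0.23 ]
turn [-0.1  0.  26.1] shift [ 435.4 -494.     1.2] world [0.461 0.028 0.23 ]
```

Call:
step_arm --series '[[[-2, 8, 6], [35, -40, 0], 0.3], [[-4, 16, 12], [65, -75, 0], 0.3], [[-6, 24, 19], [95, -110, 0], 0.3], [[-7.4, 31.5, 25.3], [125, -140, 0], 0.3], [[-7.4, 31.5, 25.3], [150, -170, 0], 0.3], [[-7.4, 31.5, 25.3], [175, -200, 0], 0.3], [[-7.4, 31.5, 25.3], [200, -228, 0], 0.3], [[-7.4, 31.5, 25.3], [226, -256, 0], 0.3], [[-7.4, 31.5, 25.3], [252, -286, 0], 0.3], [[-7.4, 31.5, 25.3], [278, -316, 0], 0.3], [[-7.4, 31.5, 25.3], [304, -345, 0], 0.3], [[-7.4, 31.5, 25.3], [330, -374, 0], 0.3]]'

```text
time: 1.1
ee_pos: [0.4118, -0.122, 0.2311]
tool_rot: [3.002, -0.074, 0.863]
contact_force: [-0.1, -0.0, 0.4]
width: 0.65
grasp_force: 0.0
```

```bash
python3 - <<'E'
from h import *; from rig import arm
tell(arm);goto(arm,(-90,75,230),32)
E
```

```text
t 1.1 org [-132.   -77.4  231.1] z [ 0.531 -0.002 -0.847] y [ 0.001 -1.     0.003] F [-0.1 -0.   0.4] w 0.65 g 0.0 q [ 1.08 -0.13 -0.69  2.44 -0.77  0.36 -0.58]
turn [ 0.1 -0.1  0.1] shift [  35.3 -152.4   22.9] world [0.461 0.028 0.23 ]
```

Call:
step_arm --series '[[[0, 0, 0], [15, -30, 10], 0.3], [[0, 0, 0], [30, -62, 20], 0.3], [[0, 0, 0], [35, -95, 23], 0.3], [[0, 0, 0], [35, -125, 23], 0.3], [[0, 0, 0], [35, -150, 23], 0.3], [[0, 0, 0], [35.3, -152.4, 23], 0.3], [[0, 0, 0], [35.3, -152.4, 23], 0.3]]'

```text
time: 1.68
ee_pos: [0.4616, 0.0288, 0.23]
tool_rot: [3.003, -0.064, 0.863]
contact_force: [-0.5, -0.5, -0.3]
width: 0.649
grasp_force: 0.0
```

```bash
python3 - <<'E'
from h import *; from rig import arm
tell(arm);goto(arm,(-83.6,75,141.9),32)
d=wrist(arm);np.savez("w1.npz",**d);cv2.imwrite("pics/w1.png",d["img"][:,:,::-1])
E
```

```text
t 1.68 org [-90.   75.8 230. ] z [ 0.531 -0.    -0.847] y [ 0.007 -1.     0.005] F [-0.5 -0.5 -0.3] w 0.649 g 0.0 q [ 1.35 -0.15 -1.41  2.37 -0.27  0.25 -1.47]
turn [ 0.  -0.1  0.5] shift [-41.4   0.4  78. ] world [0.468 0.028 0.142]
```

View pics/w1.png

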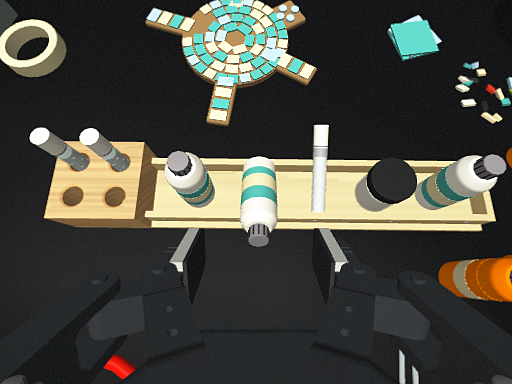

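The wrist view shows the fallen bottle at (258,200) between the fingers, hole mouths at (73,196) and (115,197), and the tube's foot at (319,210). The arm is close to its joint limits at this tilt, so I'll use less outward tilt. First I'll cross-check the organiser with this view.

```bash
python3 - <<'E'
from h import *; from rig import arm
d=load("w1.npz");inv=np.linalg.inv(np.load("org.npy"))
o=lambda px,z:((inv@np.c_[on_z(d,px,z),np.ones(len(px))].T).T[:,:3]*1e3).round(1).tolist()
print("holes",o([(73,196),(115,197)],.063),"block",o([(142,223),(46,220)],.063),"right front rail",o([(492,221)],.033),"back",o([(483,162)],.033))
print("bottle cap",o([(258,240)],.0755),"heel",o([(260,158)],.045),"tube foot",o([(319,207)],.018),"tube cap",o([(321,126)],.063),"jar",o([(390,181)],.074),"caps",o([(179,161),(490,164)],.12))
goto(arm,(-56,75,155),15); goto(arm,(-60,75,230),15)
E
```

```text
holes [[-22.4, 286.8, 63.0], [-23.2, 239.1, 63.0]] block [[-52.8, 204.9, 63.0], [-50.2, 311.4, 63.0]] right front rail [[-41.6, -209.4, 33.0]] back [[35.7, -214.7, 33.0]]
bottle cap [[-72.0, 76.1, 75.5]] heel [[33.7, 74.3, 45.0]] tube foot [[-22.4, -2.4, 18.0]] tube cap [[69.3, -0.4, 63.0]] jar [[-4.9, -71.6, 74.0]] caps [[-1.5, 153.8, 120.0], [-1.9, -149.3, 120.0]]
turn [  0.2 -17.1   0.2] shift [-11.1  -2.3  81.6] world [0.495 0.026 0.155]
turn [  0.2 -17.1   0.2] shift [25.3 -2.  15.9] world [0.491 0.027 0.23 ]
```

Call:
step_arm --series '[[[0, -5, 0], [8, 0, 5], 0.3], [[0, -10, 0], [16, -0.5, 10], 0.3], [[0, -17, 0], [25, -1, 16], 0.3], [[0, -17, 0], [14, -1, 36], 0.3], [[0, -17, 0], [2, -1, 58], 0.3], [[0, -17, 0], [-11, -1, 81], 0.3], [[0, -17, 0], [-11, -1, 81], 0.3], [[0, -17, 0], [-11, -1, 81], 0.3]]'

```text
time: 2.4
ee_pos: [0.4275, 0.0203, 0.2179]
tool_rot: [3.104, -0.078, 0.435]
contact_force: [0.4, 0.0, -0.2]
width: 0.648
grasp_force: 0.0
```

```bash
python3 - <<'E'
from h import *; from rig import arm
tell(arm);goto(arm,(-26,75.3,42),15)
E
```

```text
t 2.4 org [-123.5   65.5  217.9] z [ 0.275  0.001 -0.961] y [ 0.001 -1.    -0.001] F [ 0.4  0.  -0.2] w 0.648 g 0.0 q [ 1.68 -0.31 -1.57  2.26 -0.52  0.66 -1.17]
turn [-0.1 -1.   0. ] shift [ 45.4  -9.5 195.9] world [0.525 0.025 0.042]
```

```bash
python3 - <<'E'
from h import *; from rig import arm
print(arm.state()["joint_pos"]); goto(arm,(150,70,320),0)
E
```

```text
[ 1.67934492 -0.30648864 -1.56691634  2.25582837 -0.52308153  0.66273054
 -1.17144279]
turn [ -0.1 -16.    0. ] shift [291.1  -4.3 -23. ] world [0.701 0.011 0.32 ]
```

Call:
step_arm --series '[[[0, -2, 0], [30, 0, -3], 0.3], [[0, -4, 0], [60, 0, -6], 0.3], [[0, -6, 0], [90, -1, -8], 0.3], [[0, -8, 0], [120, -1, -10], 0.3], [[0, -10, 0], [150, -2, -12], 0.3], [[0, -12, 0], [180, -2, -15], 0.3], [[0, -14, 0], [210, -3, -18], 0.3], [[0, -16, 0], [240, -4, -20], 0.3], [[0, -16, 0], [270, -4, -22], 0.3], [[0, -16, 0], [291, -4, -23], 0.3], [[0, -16, 0], [291, -4, -23], 0.3], [[0, -16, 0], [291, -4, -23], 0.3]]'

```text
time: 3.4
ee_pos: [0.4551, 0.0087, 0.3799]
tool_rot: [-3.138, 0.077, -0.054]
contact_force: [-0.8, -0.2, -0.2]
width: 0.65
grasp_force: 0.0
```

```bash
python3 - <<'E'
from h import *; from rig import arm
tell(arm);goto(arm,(-56,75,155),15);goto(arm,(-26,75.3,42),15)
E
```

```text
t 3.4 org [-95.3  55.3 379.9] z [ 0.034  0.003 -0.999] y [ 0.002 -1.    -0.003] F [-0.8 -0.2 -0.2] w 0.65 g 0.0 q [ 1.82 -0.31 -1.57  1.82 -0.33  1.3  -1.29]
turn [-0.2 13.   0.1] shift [ 31.6 -18.9 226.1] world [0.495 0.026 0.155]
turn [-0.2 13.   0.1] shift [ 57.8 -18.8 340.1] world [0.525 0.025 0.042]
```

```bash
python3 - <<'E'
from h import *; from rig import arm
T=np.load("org.npy");inv=np.linalg.inv(T)
for w in [(.40,-.45,.36),(.255,-.598,.33)]:
    p=(inv@np.r_[w,1])[:3]*1e3; goto(arm,p,0,26)
E
```

```text
turn [  0.3  -2.  -25.9] shift [-33.2 460.9  17.3] world [ 0.4  -0.45  0.36]
turn [  0.3  -2.  -25.9] shift [-171.7  615.9   42.1] world [ 0.255 -0.598  0.33 ]
```

Call:
step_arm --series '[[[0, -2, 0], [-3, 40, 2], 0.3], [[0, -2, -4], [-6, 80, 4], 0.3], [[0, -2, -8], [-9, 120, 6], 0.3], [[0, -2, -12], [-12, 160, 8], 0.3], [[0, -2, -16], [-15, 200, 9], 0.3], [[0, -2, -20], [-18, 240, 10], 0.3], [[0, -2, -24], [-21, 280, 11], 0.3], [[0, -2, -26], [-24, 320, 12], 0.3], [[0, -2, -26], [-27, 360, 14], 0.3], [[0, -2, -26], [-30, 400, 15], 0.3], [[0, -2, -26], [-33, 440, 16], 0.3], [[0, -2, -26], [-33, 460, 17], 0.3]]'

```text
time: 4.4
ee_pos: [0.3488, -0.2953, 0.3876]
tool_rot: [3.041, 0.621, 0.006]
contact_force: [-0.1, 1.0, 0.2]
width: 0.649
grasp_force: 0.0
```

```bash
python3 - <<'E'
from h import *; from rig import arm
tell(arm);T=np.load("org.npy");inv=np.linalg.inv(T)
for w in [(.255,-.598,.33),(.6,-.2,.33)]:
    p=(inv@np.r_[w,1])[:3]*1e3; goto(arm,p,0,26)
E
```

```text
t 4.4 org [-186.1 -253.7  387.6] z [ 0.013 -0.036 -0.999] y [ 0.439 -0.898  0.038] F [-0.1  1.   0.2] w 0.649 g 0.0 q [ 2.53 -0.31 -1.57  1.8  -0.3   1.31 -0.14]
turn [2.2 0.2 0. ] shift [-204.7  239.2   67.6] world [ 0.255 -0.598  0.33 ]
turn [2.2 0.2 0. ] shift [268.7   8.7  56.8] world [ 0.6  -0.2   0.33]
```

```bash
cat > kin.py <<'E'
from h import *
import itertools
from scipy.optimize import least_squares
data=[([1.12405,.46835,-.01159,1.60365,.00599,1.07141,-.0563],[.25507,-.59724,.23034],[-3.07613,-.62944,.00075]),
([1.08,-.13,-.69,2.44,-.77,.36,-.58],[.4118,-.122,.2311],[3.002,-.074,.863]),
([1.35,-.15,-1.41,2.37,-.27,.25,-1.47],[.4616,.0288,.23],[3.003,-.064,.863]),
([1.67934,-.30649,-1.56692,2.25583,-.52308,.66273,-1.17144],[.4275,.0203,.2179],[3.104,-.078,.435]),
([1.82,-.31,-1.57,1.82,-.33,1.3,-1.29],[.4551,.0087,.3799],[-3.138,.077,-.054]),
([2.53,-.31,-1.57,1.8,-.3,1.31,-.14],[.3488,-.2953,.3876],[3.041,.621,.006])]
def rots(q,s):
    M=[];C=np.eye(3)
    for i in range(7):
        C=C@R.from_euler('z' if i%2==0 else 'y',s[i]*q[i]).as_matrix(); M.append(C)
    return M
best=[]
for s in itertools.product([1,-1],repeat=7):
    B=[R.from_rotvec(r).as_matrix().T@rots(q,s)[6] for q,_,r in data]
    mean=R.from_matrix(B).mean(); e=max(np.degrees((R.from_matrix(B)*mean.inv()).magnitude().max()),0)
    best.append((e,s,mean.inv().as_matrix()))
best.sort(key=lambda b:b[0]); e0,S,_=best[0]
Rt=R.from_matrix([rots(q,S)[6].T@R.from_rotvec(r).as_matrix() for q,_,r in data]).mean().as_matrix()
def fk(q,k):
    M=rots(q,S)
    z=np.array([0,0,1.]);x=np.array([1.,0,0])
    p=z*k[0]+x*k[6]*0+M[1]@(z*k[1])+M[2]@(x*k[2])+M[3]@(x*k[3]+z*k[4])+M[5]@(x*k[5]+z*k[6])
    return p,M[6]@Rt
sol=least_squares(lambda k:np.concatenate([fk(q,k)[0]-p for q,p,_ in data]),[.3,.4,0,0,.4,0,.3])
K=sol.x
if __name__=="__main__":
    print([(b[0].round(2),b[1]) for b in best[:3]]); print(K.round(4),np.abs(sol.fun).max())
E
python3 kin.py
```

```text
[(np.float64(0.43), (-1, 1, -1, 1, -1, 1, -1)), (np.float64(34.76), (1, 1, 1, 1, 1, 1, 1)), (np.float64(37.25), (-1, -1, -1, -1, -1, -1, -1))]
[ 0.2856  0.5287 -0.0404 -0.002   0.4658 -0.0251  0.3108] 0.025352861329895893
```

```bash
python3 - <<'E'
s=open('kin.py').read()
i=s.index("def fk"); j=s.index("if __name__")
s=s[:i]+'''def fk(q,k):
    M=[np.eye(3)]+rots(q,S); o=k.reshape(-1,3)   # offsets after joints 0(base),2,3,4,6 : x,y,z
    return sum(M[j]@v for j,v in zip((0,2,4,6),o)),M[7]@Rt
sol=least_squares(lambda k:np.r_[np.concatenate([fk(q,k)[0]-p for q,p,_ in data]),.02*(k-K0)],K0:=np.array([0,0,.3,0,0,.5,0,0,.45,0,0,.3]))
K=sol.x
def jac(q):
    p,C=fk(q,K);J=np.zeros((6,7))
    for i in range(7):
        d=np.array(q,float);d[i]+=1e-5;p2,C2=fk(d,K)
        J[:3,i]=(p2-p)/1e-5;J[3:,i]=R.from_matrix(C2@C.T).as_rotvec()/1e-5
    return J
LO=np.array([-2.53,-.31,-1.57,.28,-1.29,.15,-2.92]);HI=np.array([2.53,2.02,1.55,2.44,4.43,1.84,2.92])
def ik(q,p,C,n=60):
    q=np.array(q,float)
    for _ in range(n):
        P,Cc=fk(q,K);e=np.r_[p-P,R.from_matrix(C@Cc.T).as_rotvec()]
        J=jac(q);q=np.clip(q+J.T@np.linalg.solve(J@J.T+1e-4*np.eye(6),e*.5),LO,HI)
    return q,np.linalg.norm(e)
'''+s[j:]
s=s.replace("np.abs(sol.fun).max()","(sol.fun[:18].reshape(-1,3)*1e3).round(1).tolist()")
open('kin.py','w').write(s)
E
python3 kin.py
```

```text
[(np.float64(0.43), (-1, 1, -1, 1, -1, 1, -1)), (np.float64(34.76), (1, 1, 1, 1, 1, 1, 1)), (np.float64(37.25), (-1, -1, -1, -1, -1, -1, -1))]
[ 5.000e-04  1.000e-03  3.214e-01  9.000e-04 -3.220e-02  5.180e-01
  3.500e-03 -1.700e-03  4.747e-01 -5.000e-04 -1.000e-04  3.217e-01] [[0.1, 0.5, -0.0], [0.1, -0.4, -0.6], [0.1, -1.2, 0.1], [-0.4, 0.8, 0.4], [0.2, 1.1, -0.6], [-0.0, -0.8, 0.6]]
```

```bash
cat > plan.py <<'E'
from kin import *
def sim(q,poses,n=25):
    out=[]
    for p,C in poses:
        q,e=ik(q,p,C,n);out.append((q,e))
    return out
def rows(P0,C0,poses):
    for p,C in poses: print([np.degrees(R.from_matrix(C0.T@C).as_rotvec()).round(0).tolist(),(C0.T@(p-P0)*1e3).round(0).tolist()])
E
python3 - <<'E'
from plan import *; from rig import arm
q=arm.state()["joint_pos"]; 
P0,C0=fk(q,K)
for name,g in [("start",[1.124,.468,-.012,1.604,.006,1.071,-.056]),("mid",[1.0,.3,-.3,1.7,-.2,1.1,-.3]),("front",[.3,.2,0,1.7,0,1.2,.3])]:
    g=np.array(g); N=24
    poses=[fk(q+(g-q)*t,K) for t in np.linspace(0,1,N+1)[1:]]
    o=sim(q,poses)
    print(name,[(x.round(2).tolist(),round(e,4)) for x,e in o[3::4]]); print([p.round(2).tolist() for p,_ in poses[3::4]],"tool z",[C[:,2].round(2).tolist() for _,C in poses[3::4]])
E
```

```text
start [([2.36, -0.22, -1.33, 1.77, -0.3, 1.29, -0.07], np.float64(0.0)), ([2.41, -0.08, -1.34, 1.73, -0.25, 1.25, -0.05], np.float64(0.0)), ([2.24, 0.21, -1.31, 1.69, 0.03, 1.19, -0.24], np.float64(0.0)), ([2.05, 0.39, -1.17, 1.64, 0.2, 1.17, -0.32], np.float64(0.0)), ([1.87, 0.54, -1.03, 1.6, 0.37, 1.17, -0.39], np.float64(0.0)), ([1.71, 0.66, -0.89, 1.56, 0.54, 1.19, -0.45], np.float64(0.0))]
[[0.33, -0.34, 0.44], [0.3, -0.39, 0.46], [0.28, -0.45, 0.44], [0.27, -0.51, 0.38], [0.26, -0.56, 0.31], [0.26, -0.6, 0.23]] tool z [[0.14, -0.08, -0.99], [0.23, -0.09, -0.97], [0.26, -0.06, -0.96], [0.24, -0.03, -0.97], [0.15, 0.0, -0.99], [0.0, 0.0, -1.0]]
mid [([2.31, -0.24, -1.36, 1.79, -0.33, 1.29, -0.12], np.float64(0.0)), ([2.28, -0.19, -1.3, 1.76, -0.38, 1.28, -0.08], np.float64(0.0)), ([2.28, 0.1, -1.5, 1.74, -0.14, 1.19, -0.3], np.float64(0.0)), ([1.98, 0.27, -1.34, 1.71, 0.01, 1.16, -0.44], np.float64(0.0)), ([1.76, 0.41, -1.21, 1.69, 0.12, 1.13, -0.55], np.float64(0.0)), ([1.56, 0.52, -1.1, 1.66, 0.23, 1.12, -0.65], np.float64(0.0))]
[[0.36, -0.3, 0.43], [0.36, -0.31, 0.45], [0.38,
[... 168 characters left out ...]
, [0.29, 0.13, -0.95], [0.22, 0.16, -0.96]]
front [([2.19, -0.25, -1.31, 1.79, -0.29, 1.3, -0.03], np.float64(0.0)), ([2.07, -0.23, -1.22, 1.76, -0.32, 1.3, 0.14], np.float64(0.0)), ([2.07, -0.1, -1.34, 1.73, -0.23, 1.27, 0.19], np.float64(0.0)), ([1.78, 0.21, -1.39, 1.7, 0.12, 1.25, -0.02], np.float64(0.0)), ([1.47, 0.36, -1.29, 1.67, 0.3, 1.27, -0.06], np.float64(0.0)), ([1.2, 0.47, -1.21, 1.64, 0.47, 1.31, -0.08], np.float64(0.0))]
[[0.36, -0.28, 0.43], [0.38, -0.27, 0.45], [0.41, -0.26, 0.45], [0.44, -0.25, 0.43], [0.49, -0.23, 0.39], [0.53, -0.2, 0.35]] tool z [[0.11, -0.07, -0.99], [0.18, -0.05, -0.98], [0.2, -0.01, -0.98], [0.18, 0.03, -0.98], [0.12, 0.04, -0.99], [0.04, -0.01, -1.0]]
```

```bash
python3 - <<'E'
from plan import *; from rig import arm
q=arm.state()["joint_pos"]; 
P0,C0=fk(q,K);g=np.array([1.124,.468,-.012,1.604,.006,1.071,-.056])
rows(P0,C0,[fk(q+(g-q)*t,K) for t in np.linspace(0,1,13)[1:]])
# then what: longer reach / orientation search for cartesian pulls that reduce |q3|
o=sim(q,[fk(q+(g-q)*t,K) for t in np.linspace(0,1,25)[1:]]);q1=o[-1][0]
for g2 in ([.9,.9,0,1.0,0,1.2,-.05],[.5,.7,0,1.3,0,1.1,-.05],[-.05,.2,0,1.8,0,1.15,-.05],[0,.6,0,1.5,0,1.05,0]):
    g2=np.array(g2);po=[fk(q1+(g2-q1)*t,K) for t in np.linspace(0,1,25)[1:]];x,e=sim(q1,po)[-1];print(g2,x.round(2),e.round(4),po[-1][0].round(2))
E
```

```text
[[-3.0, 3.0, -0.0], [-17.0, 16.0, -30.0]]
[[-6.0, 6.0, -0.0], [-36.0, 34.0, -51.0]]
[[-7.0, 8.0, -0.0], [-58.0, 54.0, -64.0]]
[[-8.0, 10.0, 0.0], [-80.0, 75.0, -66.0]]
[[-8.0, 12.0, 1.0], [-102.0, 98.0, -59.0]]
[[-7.0, 13.0, 1.0], [-122.0, 122.0, -43.0]]
[[-6.0, 13.0, 2.0], [-140.0, 146.0, -18.0]]
[[-5.0, 12.0, 2.0], [-156.0, 169.0, 13.0]]
[[-3.0, 10.0, 2.0], [-170.0, 189.0, 50.0]]
[[-1.0, 8.0, 2.0], [-182.0, 207.0, 89.0]]
[[1.0, 5.0, 1.0], [-193.0, 223.0, 129.0]]
[[2.0, 0.0, -0.0], [-204.0, 236.0, 166.0]]
[ 0.9   0.9   0.    1.    0.    1.2  -0.05] [ 1.23  1.04 -0.79  0.96  0.68  1.33 -0.36] 0.0 [ 0.51 -0.7   0.16]
[ 0.5   0.7   0.    1.3   0.    1.1  -0.05] [ 0.98  0.9  -0.92  1.25  0.72  1.27 -0.47] 0.0 [ 0.67 -0.4   0.19]
[-0.05  0.2   0.    1.8   0.    1.15 -0.05] [ 0.91  0.54 -1.3   1.74  0.54  1.3  -0.51] 0.0 [ 0.53 -0.01  0.31]
[0.   0.6  0.   1.5  0.   1.05 0.  ] [ 0.61  0.88 -1.05  1.45  0.77  1.27 -0.51] 0.0 [ 0.7  -0.03  0.18]
```

Call:
step_arm --series '[[[-3, 3, 0], [-17, 16, -30], 0.3], [[-6, 6, 0], [-36, 34, -51], 0.3], [[-7, 8, 0], [-58, 54, -64], 0.3], [[-8, 10, 0], [-80, 75, -66], 0.3], [[-8, 12, 1], [-102, 98, -59], 0.3], [[-7, 13, 1], [-122, 122, -43], 0.3], [[-6, 13, 2], [-140, 146, -18], 0.3], [[-5, 12, 2], [-156, 169, 13], 0.3], [[-3, 10, 2], [-170, 189, 50], 0.3], [[-1, 8, 2], [-182, 207, 89], 0.3], [[1, 5, 1], [-193, 223, 129], 0.3], [[2, 0, 0], [-204, 236, 166], 0.3]]'

```text
time: 5.4
ee_pos: [0.2559, -0.5949, 0.2393]
tool_rot: [3.078, 0.626, -0.01]
contact_force: [-0.4, -0.1, 0.3]
width: 0.651
grasp_force: 0.0
```

```bash
python3 - <<'E'
from plan import *; from rig import arm
tell(arm)
q=arm.state()["joint_pos"]; T=np.load("org.npy")
# feasibility of the working poses with min-norm moves from here, via a far waypoint
def pose(p,tilt,yaw=0):
    a=np.radians(tilt);c,s=np.cos(a),np.sin(a)
    return T[:3,:3]@(np.array(p)/1e3)+T[:3,3],T[:3,:3]@R.from_euler('z',yaw,degrees=True).as_matrix()@np.array([[c,0,s],[0,-1,0],[s,0,-c]])
def lin(a,b,n):
    from scipy.spatial.transform import Slerp
    sl=Slerp([0,1],R.from_matrix([a[1],b[1]]));return [(a[0]+(b[0]-a[0])*t,sl(t).as_matrix()) for t in np.linspace(0,1,n+1)[1:]]
c0=fk(q,K)
for far in (0,60,120,200):
    wp=[c0,pose((far,-150,230),0,20),pose((far*.5-20,75,200),0),pose((-56,75,155),15),pose((-26,75,42),15),pose((-10,75,150),15),pose((20,75,130),-48),pose((20,75,65),-48)]
    x=q;print(far)
    for a,b in zip(wp,wp[1:]):
        x,e=sim(x,lin(a,b,12))[-1];print("  ",x.round(2),e.round(3))
E
```

```text
t 5.4 org [-263.5 -557.6  239.3] z [-0.006 -0.003 -1.   ] y [ 0.437 -0.899 -0.   ] F [-0.4 -0.1  0.3] w 0.651 g 0.0 q [ 1.73  0.65 -0.94  1.56  0.55  1.22 -0.47]
0
   [ 1.02  0.55 -0.97  1.74  0.5   1.12 -1.39] 0.0
   [ 0.61  0.49 -0.92  1.87  0.46  1.01 -2.12] 0.0
   [ 0.61  0.34 -0.86  2.18  0.63  0.56 -2.32] 0.0
   [ 0.32  0.55 -0.54  2.18  1.01  0.38 -2.68] 0.0
   [ 0.56  0.42 -0.82  2.09  0.68  0.6  -2.33] 0.0
   [ 0.3   1.08 -0.69  1.19  0.32  1.84 -2.01] 0.02
   [ 0.28  1.15 -0.65  1.19  0.34  1.78 -1.99] 0.0
60
   [ 0.91  0.64 -0.92  1.6   0.54  1.18 -1.41] 0.0
   [ 0.58  0.53 -0.89  1.8   0.48  1.04 -2.12] 0.0
   [ 0.61  0.34 -0.86  2.18  0.63  0.56 -2.32] 0.0
   [ 0.31  0.55 -0.53  2.18  1.01  0.37 -2.68] 0.0
   [ 0.56  0.42 -0.81  2.09  0.68  0.6  -2.33] 0.0
   [ 0.3   1.08 -0.69  1.19  0.32  1.84 -2.01] 0.02
   [ 0.28  1.15 -0.65  1.19  0.34  1.78 -1.99] 0.0
120
   [ 0.8   0.73 -0.88  1.44  0.57  1.24 -1.41] 0.0
   [ 0.54  0.58 -0.86  1.73  0.49  1.07 -2.11] 0.0
   [ 0.61  0.34 -0.86  2.18  0.62  0.56 -2.32] 0.0
   [ 0.31  0.55 -0.53  2.18  1.01  0.37 -2.68] 0.0
   [ 0.55  0.42 -0.81  2.09  0.68  0.6  -2.33] 0.0
   [ 0.3   1.08 -0.69  1.19  0.32  1.84 -2.01] 0.02
   [ 0.28  1.15 -0.65  1.19  0.34  1.78 -1.99] 0.0
200
   [ 0.68  0.84 -0.84  1.21  0.61  1.34 -1.39] 0.0
   [ 0.5   0.64 -0.84  1.63  0.52  1.11 -2.1 ] 0.0
   [ 0.61  0.34 -0.86  2.18  0.62  0.56 -2.32] 0.0
   [ 0.31  0.55 -0.53  2.18  1.01  0.37 -2.68] 0.0
   [ 0.55  0.42 -0.81  2.09  0.68  0.6  -2.33] 0.0
   [ 0.3   1.08 -0.69  1.19  0.32  1.84 -2.01] 0.02
   [ 0.28  1.15 -0.65  1.19  0.34  1.78 -1.99] 0.0
```

```bash
cat >> plan.py <<'E'
from scipy.spatial.transform import Slerp
T=np.load("org.npy")
def pose(p,tilt,flip=0,yaw=0):
    a=np.radians(tilt);c,s=np.cos(a),np.sin(a);D=np.array([[c,0,s],[0,-1,0],[s,0,-c]])
    if flip: D=D@np.diag([-1,-1,1])
    return T[:3,:3]@(np.array(p)/1e3)+T[:3,3],T[:3,:3]@R.from_euler('z',yaw,degrees=True).as_matrix()@D
def lin(a,b,n):
    sl=Slerp([0,1],R.from_matrix([a[1],b[1]]));return [(a[0]+(b[0]-a[0])*t,sl(t).as_matrix()) for t in np.linspace(0,1,n+1)[1:]]
def tcp(gx,gz,tilt,y):   # grasp point -> TCP
    a=np.radians(tilt);return (gx+19*np.sin(a),y,gz-19*np.cos(a))
E
python3 - <<'E'
from plan import *; from rig import arm
q=arm.state()["joint_pos"];c0=fk(q,K)
for f in (0,1):
  for a in (15,22):
    g=a-63; b=-30 if a==15 else -25; h=b+65
    up=lambda t,d:(t[0],t[1],t[2]+d)
    G=tcp(-31,58,a,75);Pl=tcp(0,73,g,76);TG=tcp(54,54,b,-1);TH=tcp(-21,108,h,240)
    names="wp above pre grasp lift turn place up | above pre grasp lift turn holeabove hole".replace("| ","").split()
    wp=[c0,pose((120,-150,260),0,f,20),pose((0,75,240),0,f),pose(up(G,110),a,f),pose(G,a,f),pose(up(G,70),a,f),pose(up(Pl,50),g,f),pose(Pl,g,f),pose(up(Pl,150),g,f),
        pose((60,0,200),b,f),pose(up(TG,80),b,f),pose(TG,b,f),pose(up(TG,120),b,f),pose((-21,100,250),h,f),pose(up(TH,60),h,f),pose(TH,h,f)]
    x=q;print("flip",f,"tilts",a,g,b,h)
    for n,u,v in zip(names,wp,wp[1:]):
        L=sim(x,lin(u,v,14),15);x=L[-1][0];m=min(np.minimum(y-LO,HI-y).min() for y,_ in L);print("  ",n,x.round(2),L[-1][1].round(3),"margin",m.round(2))
E
```

```text
flip 0 tilts 15 -48 -30 35
   wp [ 0.81  0.7  -0.9   1.41  0.56  1.29 -1.4 ] 0.0 margin 0.55
   above [ 0.62  0.47 -0.93  1.79  0.42  1.1  -2.08] 0.0 margin 0.56
   pre [ 0.57  0.4  -0.82  2.12  0.67  0.58 -2.33] 0.0 margin 0.32
   grasp [ 0.31  0.55 -0.53  2.18  1.02  0.37 -2.68] 0.0 margin 0.22
   lift [ 0.48  0.45 -0.73  2.15  0.78  0.51 -2.45] 0.0 margin 0.23
   turn [ 0.33  1.07 -0.71  1.3   0.33  1.78 -2.04] 0.0 margin 0.06
   place [ 0.32  1.13 -0.69  1.3   0.36  1.73 -2.03] 0.0 margin 0.06
   up [ 0.3   0.92 -0.65  1.28  0.22  1.84 -2.  ] 0.055 margin 0.0
   above [ 0.38  0.84 -0.61  1.28  0.33  1.68 -1.85] 0.0 margin 0.0
   pre [ 0.39  0.9  -0.59  1.37  0.36  1.53 -1.87] 0.0 margin 0.18
   grasp [ 0.37  1.   -0.56  1.38  0.4   1.43 -1.88] 0.0 margin 0.31
   lift [ 0.39  0.86 -0.6   1.35  0.34  1.59 -1.86] 0.0 margin 0.25
   turn [ 0.42  0.06 -0.68  2.27  0.74  0.32 -2.53] 0.0 margin 0.17
   holeabove [-1.27  0.38  0.82  2.3   0.77  0.15 -2.92] 0.069 margin 0.0
   hole [-1.31  0.56  0.88  2.33  0.7   0.15 -2.92] 0.257 margin 0.0
flip 0 tilts 22 -41 -25 40
   wp [ 0.81  0.7  -
[... 2403 characters left out ...]
 0.0 margin 0.2
   turn [ 0.53  1.21 -1.14  1.37  0.64  1.79  0.86] 0.0 margin 0.05
   place [ 0.52  1.26 -1.1   1.37  0.68  1.74  0.87] 0.0 margin 0.05
   up [ 0.51  1.03 -1.07  1.34  0.48  1.84  0.92] 0.027 margin 0.0
   above [ 0.61  0.97 -1.07  1.33  0.63  1.7   1.07] 0.0 margin 0.0
   pre [ 0.62  1.04 -1.03  1.42  0.68  1.57  1.04] 0.0 margin 0.15
   grasp [ 0.6   1.13 -0.98  1.43  0.74  1.48  1.03] 0.0 margin 0.27
   lift [ 0.62  1.   -1.05  1.4   0.65  1.62  1.05] 0.0 margin 0.22
   turn [ 0.9   0.14 -1.2   2.31  1.32  0.33  0.08] 0.0 margin 0.13
   holeabove [ 0.28  0.58 -1.04  2.25  1.77  0.86 -0.52] 0.0 margin 0.12
   hole [ 0.21  0.73 -0.96  2.27  1.95  0.94 -0.66] 0.0 margin 0.17
```

```bash
cat >> plan.py <<'E'
def legs(arm,*wps,step=38,ang=6.8):
    s=arm.state();P0=s["ee_pos"];C0=R.from_rotvec(s["tool_rot"]).as_matrix();cur=(P0,C0);n=0
    q=s["joint_pos"];x=q
    for w in wps:
        d=np.linalg.norm(w[0]-cur[0])*1e3;a=np.degrees(R.from_matrix(cur[1].T@w[1]).magnitude());k=max(1,int(np.ceil(max(d/step,a/ang))))
        for p,C in lin(cur,w,k):
            n+=1;x,e=ik(x,p,C,15)
            print([np.degrees(R.from_matrix(C0.T@C).as_rotvec()).round(1).tolist(),(C0.T@(p-P0)*1e3).round(0).tolist()],"" if n%4 else (x.round(2),e.round(3)))
        cur=w
    print("rows",n)
E
python3 - <<'E'
from plan import *; from rig import arm
legs(arm,pose((100,-150,250),0,0,20),pose((0,75,220),0,0))
E
```

```text
[[0.0, 0.0, 0.4], [34.0, -14.0, -1.0]] 
[[0.0, 0.0, 0.8], [67.0, -28.0, -2.0]] 
[[0.0, 0.1, 1.2], [101.0, -42.0, -3.0]] 
[[0.0, 0.1, 1.6], [135.0, -55.0, -4.0]] (array([ 1.56,  0.59, -0.96,  1.65,  0.53,  1.18, -0.72]), np.float64(0.0))
[[0.0, 0.1, 2.0], [168.0, -69.0, -5.0]] 
[[0.0, 0.1, 2.4], [202.0, -83.0, -6.0]] 
[[0.0, 0.2, 2.8], [236.0, -97.0, -6.0]] 
[[0.0, 0.2, 3.2], [269.0, -111.0, -7.0]] (array([ 1.33,  0.58, -0.96,  1.66,  0.52,  1.18, -0.99]), np.float64(0.0))
[[0.0, 0.2, 3.5], [303.0, -125.0, -8.0]] 
[[0.0, 0.2, 3.9], [337.0, -139.0, -9.0]] 
[[0.0, 0.3, 4.3], [370.0, -152.0, -10.0]] 
[[0.0, 0.3, 4.7], [404.0, -166.0, -11.0]] (array([ 1.06,  0.62, -0.94,  1.59,  0.53,  1.21, -1.24]), np.float64(0.0))
[[0.0, 0.3, 5.1], [438.0, -180.0, -12.0]] 
[[0.0, 0.3, 5.5], [471.0, -194.0, -13.0]] 
[[0.0, 0.4, 5.9], [505.0, -208.0, -14.0]] 
[[0.0, 0.4, 8.8], [506.0, -243.0, -10.0]] (array([ 0.82,  0.65, -0.91,  1.54,  0.53,  1.22, -1.5 ]), np.float64(0.0))
[[0.0, 0.4, 11.6], [507.0, -278.0, -5.0]] 
[[0.0, 0.4, 14.5], [509.0, -313.0, -1.0]] 
[[0.0, 0.4, 17.3], [510.0, -348.0, 3.0]] 
[[0.1, 0.4, 20.2], [511.0, -384.0, 8.0]] (array([ 0.7 ,  0.53, -0.92,  1.74,  0.47,  1.11, -1.89]), np.float64(0.0))
[[0.1, 0.4, 23.1], [512.0, -419.0, 12.0]] 
[[0.1, 0.4, 25.9], [514.0, -454.0, 16.0]] 
rows 22
```

Call:
step_arm --series '[[[0, 0, 0.5], [40, -16, -1], 0.3], [[0, 0, 1], [78, -32, -2], 0.3], [[0, 0, 1.5], [116, -48, -3], 0.3], [[0, 0, 2], [154, -64, -4], 0.3], [[0, 0, 2.5], [192, -80, -5], 0.3], [[0, 0, 3], [230, -95, -6], 0.3], [[0, 0, 3.5], [268, -110, -7], 0.3], [[0, 0, 4], [306, -126, -8], 0.3], [[0, 0, 4.5], [344, -142, -9], 0.3], [[0, 0, 5], [382, -158, -10], 0.3], [[0, 0, 5.5], [420, -173, -11], 0.3], [[0, 0, 6], [455, -187, -12], 0.3]]'

```text
time: 6.4
ee_pos: [0.6036, -0.2389, 0.2521]
tool_rot: [3.104, 0.469, -0.005]
contact_force: [0.2, -0.8, 0.1]
width: 0.649
grasp_force: 0.0
```

```bash
python3 - <<'E'
from plan import *; from rig import arm
tell(arm);G=tcp(-31,58,16,75.3);legs(arm,pose((20,-60,235),0,0,10),pose((G[0],75.3,160),16))
E
```

```text
t 6.4 org [  65.6 -184.3  252.1] z [-0.002 -0.003 -1.   ] y [ 0.344 -0.939  0.002] F [ 0.2 -0.8  0.1] w 0.649 g 0.0 q [ 0.94  0.64 -0.93  1.54  0.53  1.24 -1.35]
[[0.0, 0.0, 2.5], [-0.0, -33.0, 4.0]] 
[[0.1, 0.1, 5.1], [-0.0, -66.0, 8.0]] 
[[0.1, 0.1, 7.6], [-0.0, -99.0, 13.0]] 
[[0.1, 0.2, 10.1], [-0.0, -132.0, 17.0]] (array([ 0.84,  0.53, -0.94,  1.74,  0.47,  1.12, -1.69]), np.float64(0.0))
[[-0.4, 3.3, 12.1], [1.0, -161.0, 32.0]] 
[[-1.0, 6.5, 14.1], [1.0, -190.0, 47.0]] 
[[-1.5, 9.7, 16.1], [2.0, -218.0, 62.0]] 
[[-2.1, 12.8, 18.0], [3.0, -247.0, 77.0]] (array([ 0.69,  0.4 , -0.89,  2.06,  0.57,  0.68, -2.14]), np.float64(0.0))
[[-2.7, 16.0, 20.0], [4.0, -275.0, 91.0]] 
rows 9
```

Call:
step_arm --series '[[[0, 0, 2.5], [0, -33, 4], 0.3], [[0, 0, 5], [0, -66, 8], 0.3], [[0, 0, 7.5], [0, -99, 13], 0.3], [[0, 0, 10], [0, -132, 17], 0.3], [[-0.4, 3.3, 12], [1, -161, 32], 0.3], [[-1, 6.5, 14], [1, -190, 47], 0.3], [[-1.5, 9.7, 16], [2, -218, 62], 0.3], [[-2.1, 12.8, 18], [3, -247, 77], 0.3], [[-2.7, 16, 20], [4, -275, 91], 0.3], [[-2.7, 16, 20], [4, -275, 91], 0.3]]'

```text
time: 7.23
ee_pos: [0.5187, 0.0292, 0.1576]
tool_rot: [3.105, -0.065, 0.43]
contact_force: [-1.1, 0.4, -0.5]
width: 0.655
grasp_force: 0.0
```

```bash
python3 - <<'E'
from plan import *; from rig import arm
tell(arm);legs(arm,pose(tcp(-31,59,16,75.3),16))
E
```

```text
t 7.23 org [-33.   79.1 157.6] z [ 0.272  0.002 -0.962] y [ 0.009 -1.     0.001] F [-1.1  0.4 -0.5] w 0.655 g 0.0 q [ 0.58  0.36 -0.84  2.14  0.65  0.57 -2.33]
[[-0.0, 0.1, 0.1], [-6.0, 1.0, 29.0]] 
[[-0.1, 0.1, 0.3], [-12.0, 2.0, 57.0]] 
[[-0.1, 0.2, 0.4], [-19.0, 3.0, 86.0]] 
[[-0.1, 0.2, 0.5], [-25.0, 4.0, 114.0]] (array([ 0.28,  0.54, -0.5 ,  2.2 ,  1.05,  0.34, -2.73]), np.float64(0.0))
rows 4
```

Call:
step_arm --series '[[[0, 0, 0.2], [-4, 2, 18], 0.3], [[0, 0, 0.4], [-8, 3, 38], 0.3], [[0, 0.2, 0.4], [-13, 3, 60], 0.3], [[0, 0.2, 0.4], [-17, 3, 80], 0.3], [[0, 0.2, 0.4], [-20, 3, 93], 0.3], [[0, 0.2, 0.4], [-20, 3, 93], 0.3], [[0, 0.2, 0.4], [-20, 3, 93], 0.3]]'

```text
time: 7.82
ee_pos: [0.5305, 0.019, 0.0651]
tool_rot: [3.102, -0.089, 0.439]
contact_force: [-0.1, -0.5, 1.0]
width: 0.651
grasp_force: 0.0
```

```bash
python3 - <<'E'
from plan import *; from rig import arm
tell(arm);legs(arm,pose(tcp(-31,59,16,75.3),16))
d=wrist(arm);cv2.imwrite("pics/w2.png",d["img"][:,:,::-1])
E
```

```text
t 7.82 org [-20.7  69.5  65.1] z [ 0.277 -0.001 -0.961] y [-0.006 -1.    -0.   ] F [-0.1 -0.5  1. ] w 0.651 g 0.0 q [ 0.36  0.51 -0.58  2.18  0.95  0.39 -2.62]
[[0.1, -0.1, -0.3], [-12.0, -6.0, 22.0]] 
rows 1
```

View pics/w2.png

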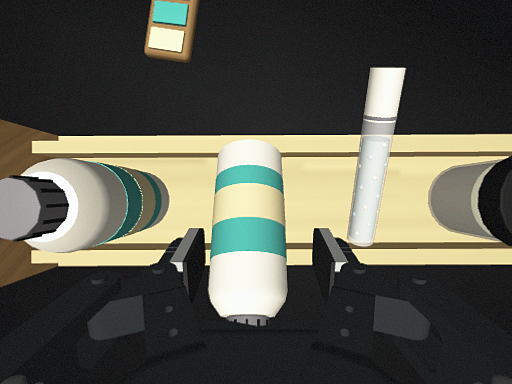

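The bottle lies at columns 211–287, and the fingers straddle it at 200 and 318, about 5 mm to the right. The loose tube runs from (362,240) to (386,70), clear of the fingers. I'll correct, lower and grip.

Call:
step_arm --series '[[[0, 0, -0.3], [-6, -5, 8], 0.3], [[0, 0, -0.3], [-12, -6, 22], 0.3], [[0, 0, -0.3], [-12, -6, 22], 0.3], [[0, 0, -0.3], [-12, -6, 22], 0.3], [[0, 0, -0.3], [-12, -6, 22], -0.2], [[0, 0, -0.3], [-12, -6, 22], -0.4], [[0, 0, -0.3], [-12, -6, 22], -0.6], [[0, 0, -0.3], [-12, -6, 22], -0.6], [[0, 0, -0.3], [-12, -6, 22], -0.6], [[0, 0, -0.3], [-12, -6, 22], -0.6]]' --grip_force 40

```text
time: 8.7
ee_pos: [0.5267, 0.0244, 0.0421]
tool_rot: [3.1, -0.083, 0.444]
contact_force: [-2.5, 0.6, 6.8]
width: 0.482
grasp_force: 41.1
```

```bash
python3 - <<'E'
from plan import *; from rig import arm
tell(arm)
u=np.array([-.891,.454]);
s=arm.state();p=(np.linalg.inv(T)@np.r_[s["ee_pos"],1])[:3]*1e3
g=np.array([p[0]-19*np.sin(np.radians(16)),p[2]+19*np.cos(np.radians(16))]);v=g-[27.8,26.7];sg=v@u;ng=v@[.454,.891];print("s,n",sg,ng)
E
```

```text
t 8.7 org [-24.7  74.7  42.1] z [ 0.281 -0.002 -0.96 ] y [-0.002 -1.     0.002] F [-2.5  0.6  6.8] w 0.482 g 41.1 q [ 0.28  0.53 -0.49  2.2   1.06  0.34 -2.74]
s,n 66.68423576098849 3.773254090083632
```

```bash
python3 - <<'E'
from plan import *; from rig import arm
legs(arm,pose((-25,75,110),16),pose((-10,75.5,122),-47))
E
```

```text
[[0.1, -0.2, -0.1], [9.0, -0.0, -33.0]] 
[[0.1, -0.3, -0.1], [19.0, -0.0, -65.0]] 
[[0.1, -6.6, -0.1], [21.0, -0.0, -66.0]] 
[[0.1, -12.9, -0.1], [22.0, -0.0, -67.0]] (array([ 0.53,  0.56, -0.81,  1.99,  0.61,  0.78, -2.25]), np.float64(0.0))
[[0.1, -19.2, -0.1], [24.0, -0.0, -67.0]] 
[[0.1, -25.5, -0.1], [26.0, -0.0, -68.0]] 
[[0.1, -31.8, -0.1], [28.0, -0.0, -69.0]] 
[[0.1, -38.1, -0.1], [29.0, -1.0, -70.0]] (array([ 0.45,  0.8 , -0.79,  1.64,  0.44,  1.31, -2.09]), np.float64(0.0))
[[0.1, -44.4, -0.2], [31.0, -1.0, -70.0]] 
[[0.1, -50.7, -0.2], [33.0, -1.0, -71.0]] 
[[0.1, -57.0, -0.2], [35.0, -1.0, -72.0]] 
[[0.1, -63.3, -0.2], [37.0, -1.0, -73.0]] (array([ 0.34,  1.05, -0.72,  1.3 ,  0.33,  1.78, -2.04]), np.float64(0.0))
rows 12
```

Call:
step_arm --series '[[[0, 0, 0], [5, 0, -17], -0.6], [[0, 0, 0], [9, 0, -33], -0.6], [[0, 0, 0], [14, 0, -50], -0.6], [[0, 0, 0], [19, 0, -65], -0.6], [[0, -6, 0], [21, 0, -66], -0.6], [[0, -12, 0], [22, 0, -67], -0.6], [[0, -18, 0], [24, 0, -67], -0.6], [[0, -24, 0], [26, 0, -68], -0.6], [[0, -30, 0], [27, 0, -69], -0.6], [[0, -36, 0], [29, 0, -70], -0.6], [[0, -42, 0], [31, 0, -70], -0.6], [[0, -42, 0], [31, 0, -70], -0.6]]'

```text
time: 9.7
ee_pos: [0.5381, 0.0231, 0.1143]
tool_rot: [-3.047, 0.087, 0.705]
contact_force: [0.5, -0.1, -1.2]
width: 0.478
grasp_force: 40.8
```

```bash
python3 - <<'E'
from plan import *; from rig import arm
tell(arm);legs(arm,pose((-10,75.5,112),-47))
E
```

```text
t 9.7 org [-13.2  74.  114.3] z [-0.439  0.003 -0.898] y [-0.006 -1.    -0.   ] F [ 0.5 -0.1 -1.2] w 0.478 g 40.8 q [ 0.44  0.84 -0.78  1.59  0.41  1.38 -2.09]
[[-0.1, -5.2, -0.1], [1.0, -0.0, 0.0]] 
[[-0.1, -10.5, -0.1], [2.0, -1.0, 0.0]] 
[[-0.2, -15.7, -0.2], [3.0, -1.0, 0.0]] 
[[-0.2, -20.9, -0.3], [4.0, -2.0, 1.0]] (array([ 0.34,  1.06, -0.71,  1.3 ,  0.33,  1.77, -2.04]), np.float64(0.0))
rows 4
```

Call:
step_arm --series '[[[0, -5, 0], [1, 0, 0], -0.6], [[-0.1, -10, -0.1], [2, -1, 0], -0.6], [[-0.1, -15, -0.2], [3, -1, 0], -0.6], [[-0.2, -20, -0.3], [4, -2, 1], -0.6], [[-0.2, -21, -0.3], [4, -2, 1], -0.6], [[-0.2, -21, -0.3], [4, -2, 1], -0.6], [[-0.2, -21, -0.3], [4, -2, 1], -0.6]]'

```text
time: 10.28
ee_pos: [0.539, 0.0261, 0.1145]
tool_rot: [-2.868, 0.068, 1.237]
contact_force: [-1.0, -0.0, -0.7]
width: 0.478
grasp_force: 40.8
```

```bash
python3 - <<'E'
from plan import *; from rig import arm
tell(arm)
for n in("scene","top"):
    d=arm.read_camera(n);np.savez(n+"1.npz",**d)
a=dict(np.load("scene1.npz"));b=dict(np.load("top1.npz"))
A=cv2.resize(a["img"][150:260,150:390,::-1],None,fx=3.3,fy=2.6*3.3/2.6);A=A[:, :792]
B=cv2.resize(b["img"][130:230,90:370,::-1].copy(),(792,230));cv2.imwrite("pics/c1.png",np.vstack([A,B])[:600])
print(A.shape)
E
```

```text
t 10.28 org [-12.5  77.  114.5] z [-0.727 -0.004 -0.686] y [ 0.004 -1.     0.001] F [-1.  -0.  -0.7] w 0.478 g 40.8 q [ 0.34  1.03 -0.72  1.34  0.32  1.75 -2.05]
(363, 792, 3)
```

View pics/c1.png

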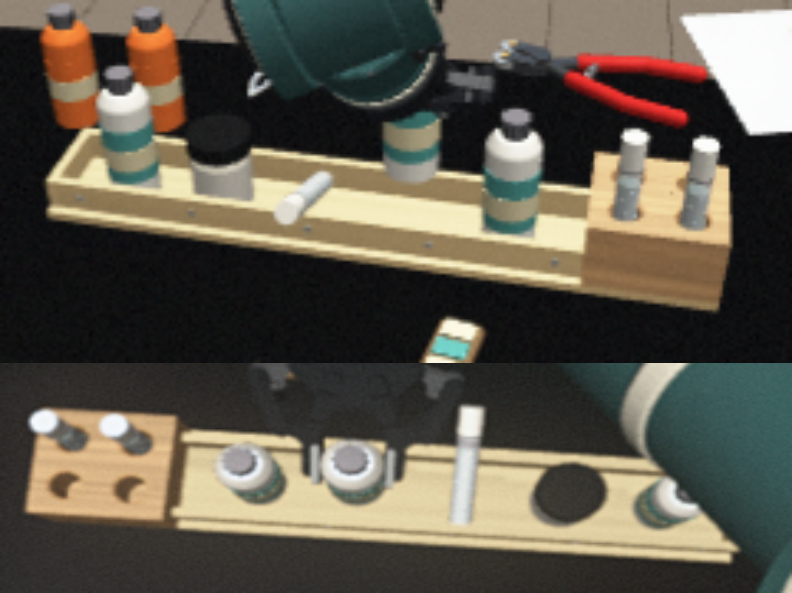

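The bottle is held upright over its bay: the top-view cap is at (352,457) and the scene-view body at (412,150). Its neighbours haven't moved. Lowering now.

Call:
step_arm --series '[[[0, 0, 0], [8, 0.5, 7], -0.6], [[0, 0, 0], [16, 0.5, 14], -0.6], [[0, 0, 0], [24, 1, 20], -0.6], [[0, 0, 0], [30, 1, 25], -0.6], [[0, 0, 0], [34, 1, 29], -0.6], [[0, 0, 0], [34, 1, 29], -0.6], [[0, 0, 0], [34, 1, 29], -0.6]]'

```text
time: 10.97
ee_pos: [0.5412, 0.0249, 0.0692]
tool_rot: [-2.866, 0.068, 1.242]
contact_force: [0.6, 0.6, -0.5]
width: 0.476
grasp_force: 40.8
```

```bash
python3 - <<'E'
from plan import *; from rig import arm
tell(arm);legs(arm,pose((-10,76.5,62),-46.7))
E
```

```text
t 10.97 org [-10.2  75.9  69.2] z [-0.73  -0.004 -0.684] y [ 0.004 -1.     0.001] F [ 0.6  0.6 -0.5] w 0.476 g 40.8 q [ 0.33  1.09 -0.7   1.34  0.35  1.71 -2.04]
[[0.2, 0.2, 0.1], [5.0, -1.0, 5.0]] 
rows 1
```

Now down in about 1.4 mm steps until the floor pushes back.

Call:
step_arm --series '[[[0, 0, 0], [1, 0, 1], -0.6], [[0, 0, 0], [2, 0, 2], -0.6], [[0, 0, 0], [3, 0, 3], -0.6], [[0, 0, 0], [4, 0, 3.5], -0.6], [[0, 0, 0], [4, 0, 4], -0.6], [[0, 0, 0], [4, 0, 4], -0.6]]'

```text
time: 11.47
ee_pos: [0.5413, 0.0247, 0.064]
tool_rot: [-2.867, 0.068, 1.24]
contact_force: [0.0, -0.4, -0.5]
width: 0.477
grasp_force: 40.8
```

Call:
step_arm --series '[[[0, 0, 0], [0.7, 0, 0.7], -0.6], [[0, 0, 0], [0.7, 0, 0.7], -0.6], [[0, 0, 0], [1.4, 0, 1.4], -0.6], [[0, 0, 0], [1.4, 0, 1.4], -0.6], [[0, 0, 0], [1.4, 0, 1.4], -0.6]]'

```text
time: 11.88
ee_pos: [0.5413, 0.0248, 0.0622]
tool_rot: [-2.866, 0.068, 1.24]
contact_force: [-0.2, 0.2, 0.6]
width: 0.48
grasp_force: 41.0
```

Call:
step_arm --series '[[[0, 0, 0], [0.5, 0, 0.5], -0.6], [[0, 0, 0], [0.5, 0, 0.5], -0.6], [[0, 0, 0], [1, 0, 1], -0.6], [[0, 0, 0], [1, 0, 1], -0.6], [[0, 0, 0], [1, 0, 1], -0.6]]'

```text
time: 12.3
ee_pos: [0.5414, 0.0248, 0.0621]
tool_rot: [-2.866, 0.068, 1.241]
contact_force: [0.7, -0.1, 7.5]
width: 0.478
grasp_force: 41.5
```

Call:
step_arm --series '[[[0, 0, 0], [-0.5, 0, -0.5], -0.2], [[0, 0, 0], [-0.5, 0, -0.5], 0.0], [[0, 0, 0], [-0.5, 0, -0.5], 0.2], [[0, 0, 0], [-0.5, 0, -0.5], 0.3], [[0, 0, 0], [-0.5, 0, -0.5], 0.3], [[0, 0, 0], [-0.5, 0, -0.5], 0.3], [[0, 0, 0], [-0.5, 0, -10], 0.3], [[0, 0, 0], [-0.5, 0, -25], 0.3], [[0, 0, 0], [-0.5, 0, -45], 0.3], [[0, 0, 0], [-0.5, 0, -70], 0.3], [[0, 0, 0], [-0.5, 0, -90], 0.3], [[0, 0, 0], [-0.5, 0, -90], 0.3]]'

```text
time: 13.3
ee_pos: [0.6094, 0.021, 0.1248]
tool_rot: [-2.87, 0.072, 1.233]
contact_force: [-0.1, -1.0, -0.3]
width: 0.651
grasp_force: 0.0
```

```bash
python3 - <<'E'
from plan import *; from rig import arm
tell(arm)
d=wrist(arm);cv2.imwrite("pics/w3.png",d["img"][:,:,::-1]);np.savez("w3.npz",**d)
q=arm.state()["joint_pos"];c0=fk(q,K)
up=lambda t,d:(t[0],t[1],t[2]+d)
for f in (0,1):
  for b in (-30,-40,-50):
    h=b+65;TG=tcp(54,54,b,-1);TH=tcp(-21,108,h,240)
    names="hi above pre grasp lift turn holeabove hole".split()
    wp=[c0,pose((60,60,230),-20,f),pose((60,0,200),b,f),pose(up(TG,80),b,f),pose(TG,b,f),pose(up(TG,120),b,f),pose((-21,100,250),h,f),pose(up(TH,60),h,f),pose(TH,h,f)]
    x=q;print("flip",f,b)
    for n,u,v in zip(names,wp,wp[1:]):
        L=sim(x,lin(u,v,14),12);x=L[-1][0];m=min(np.minimum(y-LO,HI-y).min() for y,_ in L);print("  ",n,x.round(2),L[-1][1].round(3),"margin",m.round(2))
E
```

```text
t 13.3 org [ 58.1  75.5 124.8] z [-0.725 -0.003 -0.689] y [ 0.002 -1.     0.002] F [-0.1 -1.  -0.3] w 0.651 g 0.0 q [ 0.15  1.03 -0.41  1.12  0.16  1.84 -1.86]
flip 0 -30
   hi [ 0.25  0.66 -0.47  1.4   0.21  1.49 -1.85] 0.0 margin 0.03
   above [ 0.28  0.79 -0.43  1.29  0.22  1.65 -1.77] 0.0 margin 0.19
   pre [ 0.29  0.86 -0.42  1.37  0.25  1.5  -1.78] 0.0 margin 0.2
   grasp [ 0.28  0.95 -0.39  1.39  0.28  1.39 -1.79] 0.0 margin 0.35
   lift [ 0.29  0.81 -0.42  1.36  0.23  1.56 -1.78] 0.0 margin 0.28
   turn [ 0.22  0.04 -0.48  2.28  0.7   0.31 -2.5 ] 0.0 margin 0.16
   holeabove [-1.27  0.38  0.82  2.3   0.77  0.15 -2.92] 0.069 margin 0.0
   hole [-1.31  0.56  0.88  2.33  0.7   0.15 -2.92] 0.257 margin 0.0
flip 0 -40
   hi [ 0.25  0.66 -0.47  1.4   0.21  1.49 -1.85] 0.0 margin 0.03
   above [ 0.25  0.9  -0.4   1.15  0.21  1.84 -1.76] 0.002 margin 0.0
   pre [ 0.26  0.96 -0.4   1.24  0.23  1.7  -1.77] 0.0 margin 0.01
   grasp [ 0.25  1.05 -0.38  1.25  0.25  1.6  -1.78] 0.0 margin 0.15
   lift [ 0.26  0.91 -0.4   1.23  0.22  1.75 -1.77] 0.0 margin 0.09
   turn [ 0.31  0.1  -0.55  2
[... 1717 characters left out ...]

   holeabove [ 0.09  0.42 -0.71  2.12  1.08  0.57  0.1 ] 0.0 margin 0.29
   hole [-0.01  0.52 -0.6   2.15  1.32  0.52 -0.15] 0.0 margin 0.29
flip 1 -50
   hi [ 0.6   0.96 -1.2   1.37  0.68  1.67  0.93] 0.0 margin 0.0
   above [ 0.23  1.02 -0.41  1.    0.21  1.84  1.37] 0.216 margin 0.0
   pre [ 0.08  1.02 -0.07  1.14  0.03  1.84  1.53] 0.02 margin 0.0
   grasp [ 0.07  1.12 -0.06  1.13  0.03  1.77  1.53] 0.0 margin 0.0
   lift [ 0.06  0.97 -0.03  1.13  0.01  1.84  1.55] 0.073 margin 0.0
   turn [-0.07  0.13 -0.13  2.06  0.12  0.71  1.24] 0.0 margin 0.02
   holeabove [-0.36  0.35 -0.12  2.04  0.33  0.55  0.78] 0.0 margin 0.38
   hole [-0.4   0.45 -0.07  2.07  0.4   0.42  0.71] 0.0 margin 0.27
```

View pics/w3.png

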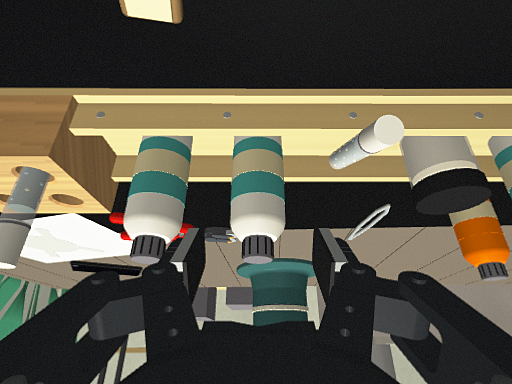

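The bottle stands upright in its bay at (257,190), level with its neighbour at (160,190), and the loose tube is untouched at (370,140). Next is the tube grasp from behind, tilted 45° inward.

```bash
python3 - <<'E'
from plan import *; from rig import arm
legs(arm,pose((88,-1,88),-45),step=30)
q=arm.state()["joint_pos"];c0=fk(q,K);up=lambda t,d:(t[0],t[1],t[2]+d)
TG=tcp(54,54,-45,-1);TH=tcp(-21,108,20,240)
wp=[c0,pose((88,-1,88),-45),pose(TG,-45),pose(up(TG,100),-45),pose((-15,80,230),20),pose(up(TH,60),20),pose(TH,20)];x=q
for u,v in zip(wp,wp[1:]):
    L=sim(x,lin(u,v,14),12);x=L[-1][0];m=min(np.minimum(y-LO,HI-y).min() for y,_ in L);print("  ",x.round(2),L[-1][1].round(3),"margin",m.round(2))
E
```

```text
[[0.1, 0.4, 0.0], [12.0, 19.0, 1.0]] 
[[0.1, 0.7, 0.0], [24.0, 39.0, 2.0]] 
[[0.2, 1.1, 0.0], [36.0, 58.0, 3.0]] 
[[0.3, 1.4, 0.0], [48.0, 77.0, 4.0]] (array([ 0.2 ,  1.12, -0.35,  1.  ,  0.22,  1.84, -1.74]), np.float64(0.009))
rows 4
   [ 0.2   1.12 -0.35  1.    0.22  1.84 -1.74] 0.009 margin 0.0
   [ 0.23  1.1  -0.35  1.18  0.23  1.7  -1.76] 0.0 margin 0.0
   [ 0.23  0.98 -0.37  1.18  0.2   1.82 -1.76] 0.0 margin 0.02
   [ 0.32  0.16 -0.52  2.11  0.3   0.57 -2.02] 0.0 margin 0.11
   [-0.14  0.37 -0.42  2.07  0.69  0.53 -2.69] 0.0 margin 0.23
   [-0.23  0.46 -0.3   2.11  0.85  0.42 -2.87] 0.0 margin 0.05
```

Call:
step_arm --series '[[[0, 0.4, 0], [12, 19, 1], 0.3], [[0, 0.7, 0], [24, 39, 2], 0.3], [[0, 1.1, 0], [36, 58, 3], 0.3], [[0, 1.4, 0], [48, 77, 4], 0.3], [[0, 1.5, 0], [48, 77, 4], 0.3], [[0, 1.5, 0], [48, 77, 4], 0.3], [[0, 1.5, 0], [48, 77, 4], 0.3]]'

```text
time: 13.93
ee_pos: [0.6325, -0.0555, 0.0851]
tool_rot: [-2.881, 0.067, 1.203]
contact_force: [-0.2, 0.2, 0.7]
width: 0.652
grasp_force: 0.0
```

```bash
python3 - <<'E'
from plan import *; from rig import arm
tell(arm);legs(arm,pose(tcp(54,55,-45,-1),-45),step=12)
d=wrist(arm);cv2.imwrite("pics/w4.png",d["img"][:,:,::-1]);np.savez("w4.npz",**d)
E
```

```text
t 13.93 org [85.1  0.3 85.1] z [-0.711 -0.003 -0.703] y [ 0.004 -1.    -0.001] F [-0.2  0.2  0.7] w 0.652 g 0.0 q [ 0.21  1.11 -0.37  1.04  0.23  1.83 -1.75]
[[0.0, 0.1, 0.0], [-0.0, 0.0, 10.0]] 
[[0.1, 0.1, 0.1], [-0.0, 0.0, 21.0]] 
[[0.1, 0.2, 0.1], [-0.0, 1.0, 31.0]] 
[[0.1, 0.2, 0.1], [-0.0, 1.0, 42.0]] (array([ 0.23,  1.11, -0.37,  1.12,  0.24,  1.75, -1.76]), np.float64(0.0))
[[0.1, 0.3, 0.2], [-0.0, 1.0, 52.0]] 
[[0.2, 0.3, 0.2], [-0.0, 1.0, 62.0]] 
rows 6
```

View pics/w4.png

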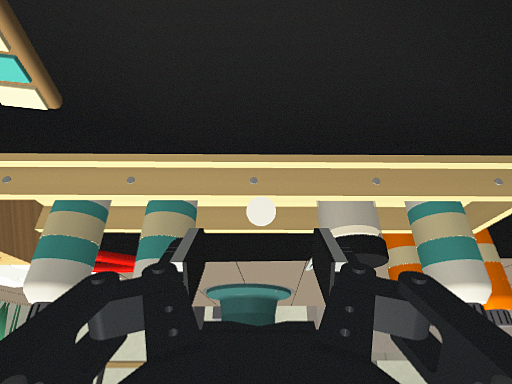

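The tube's cap end is at (261,210), midway between the fingers. Advancing and gripping.

Call:
step_arm --series '[[[0, 0, 0], [0, 0, 14], 0.3], [[0, 0, 0], [0, 0, 28], 0.3], [[0, 0.2, 0], [0, 0.5, 42], 0.3], [[0, 0.3, 0], [0, 1, 54], 0.3], [[0, 0.3, 0], [0, 1, 62], 0.3], [[0, 0.3, 0], [0, 1, 62], 0.3], [[0, 0.3, 0], [0, 1, 62], 0], [[0, 0.3, 0], [0, 1, 62], -0.4], [[0, 0.3, 0], [0, 1, 62], -0.8], [[0, 0.3, 0], [0, 1, 62], -0.95], [[0, 0.3, 0], [0, 1, 62], -0.95], [[0, 0.3, 0], [0, 1, 62], -0.95]]' --grip_force 70

```text
time: 14.98
ee_pos: [0.5893, -0.0555, 0.0418]
tool_rot: [-2.887, 0.069, 1.193]
contact_force: [2.3, -0.6, 2.3]
width: 0.193
grasp_force: 68.1
```

```bash
python3 - <<'E'
from plan import *; from rig import arm
tell(arm)
E
```

```text
t 14.98 org [41.9 -2.  41.8] z [-0.706 -0.003 -0.708] y [ 0.004 -1.     0.001] F [ 2.3 -0.6  2.3] w 0.193 g 68.1 q [ 0.24  1.08 -0.37  1.2   0.24  1.69 -1.77]
```

```bash
python3 - <<'E'
from plan import *; from rig import arm
legs(arm,pose((42,-2,145),-45),pose((42,-2,225),-15),step=28,ang=6)
q=arm.state()["joint_pos"];c0=fk(q,K)
for yaw in (-20,0,20,40):
    TH=(-21+6.5*np.cos(np.radians(yaw)),240+6.5*np.sin(np.radians(yaw)),91);up=lambda t,d:(t[0],t[1],t[2]+d)
    wp=[c0,pose((42,-2,145),-45),pose((42,-2,225),-15),pose((10,80,230),20,0,yaw/2),pose((TH[0],TH[1],215),20,0,yaw),pose(TH,20,0,yaw)];x=q;print(yaw)
    for u,v in zip(wp,wp[1:]):
        L=sim(x,lin(u,v,14),12);x=L[-1][0];m=min(np.minimum(y-LO,HI-y).min() for y,_ in L);print("  ",x.round(2),L[-1][1].round(3),"margin",m.round(2))
E
```

```text
[[0.0, -0.0, 0.0], [-18.0, 0.0, -18.0]] 
[[0.1, -0.0, 0.1], [-36.0, 0.0, -37.0]] 
[[0.1, -0.1, 0.1], [-55.0, 0.0, -55.0]] 
[[0.2, -0.1, 0.1], [-73.0, 0.0, -73.0]] (array([ 0.24,  0.98, -0.39,  1.17,  0.21,  1.83, -1.77]), np.float64(0.0))
[[0.2, 4.9, 0.1], [-82.0, 0.0, -83.0]] 
[[0.2, 9.9, 0.1], [-92.0, 0.0, -92.0]] 
[[0.2, 14.9, 0.1], [-101.0, 0.0, -101.0]] 
[[0.2, 19.9, 0.1], [-110.0, 0.0, -111.0]] (array([ 0.32,  0.71, -0.44,  1.41,  0.23,  1.52, -1.77]), np.float64(0.0))
[[0.2, 24.9, 0.2], [-120.0, 0.0, -120.0]] 
[[0.2, 29.9, 0.2], [-129.0, 0.0, -130.0]] 
rows 10
-20
   [ 0.24  0.98 -0.39  1.17  0.21  1.83 -1.77] 0.0 margin 0.01
   [ 0.36  0.58 -0.47  1.52  0.23  1.36 -1.77] 0.0 margin 0.04
   [ 0.23  0.21 -0.47  2.05  0.42  0.63 -2.31] 0.0 margin 0.39
   [-0.18  0.3  -0.42  1.97  0.6   0.78 -2.92] 0.035 margin 0.0
   [-0.7   0.46  0.19  2.09  0.48  0.44 -2.92] 0.007 margin 0.0
0
   [ 0.24  0.98 -0.39  1.17  0.21  1.83 -1.77] 0.0 margin 0.01
   [ 0.36  0.58 -0.47  1.52  0.23  1.36 -1.77] 0.0 margin 0.04
   [ 0.33  0.21 -0.53  2.06  0.33  0.59 -2.04] 0.0 margin 0.38
   [-0.03  0.28 -0.53  2.02  0.55  0.66 -2.54] 0.0 margin 0.38
   [-0.21  0.46 -0.33  2.11  0.87  0.43 -2.88] 0.0 margin 0.04
20
   [ 0.24  0.98 -0.39  1.17  0.21  1.83 -1.77] 0.0 margin 0.01
   [ 0.36  0.58 -0.47  1.52  0.23  1.36 -1.77] 0.0 margin 0.04
   [ 0.44  0.22 -0.6   2.05  0.24  0.57 -1.76] 0.0 margin 0.39
   [ 0.13  0.28 -0.63  2.03  0.41  0.57 -2.03] 0.0 margin 0.38
   [-0.11  0.46 -0.37  2.13  0.71  0.31 -2.34] 0.0 margin 0.16
40
   [ 0.24  0.98 -0.39  1.17  0.21  1.83 -1.77] 0.0 margin 0.01
   [ 0.36  0.58 -0.47  1.52  0.23  1.36 -1.77] 0.0 margin 0.04
   [ 0.54  0.25 -0.68  2.04  0.16  0.57 -1.49] 0.0 margin 0.4
   [ 0.32  0.33 -0.77  2.01  0.26  0.56 -1.5 ] 0.0 margin 0.4
   [ 0.09  0.49 -0.52  2.11  0.48  0.29 -1.7 ] 0.0 margin 0.14
```

Yaw +20° at the hole has a good joint margin. Lifting and beginning to turn the tube.

Call:
step_arm --series '[[[0, 0, 0], [-10, 0, -10], -0.95], [[0, 0, 0], [-24, 0, -24], -0.95], [[0, 0, 0], [-40, 0, -40], -0.95], [[0, 0, 0], [-58, 0, -58], -0.95], [[0, 0, 0], [-73, 0, -73], -0.95], [[0, 5, 0], [-82, 0, -83], -0.95], [[0, 10, 0], [-92, 0, -92], -0.95], [[0, 15, 0], [-101, 0, -101], -0.95], [[0, 20, 0], [-110, 0, -110], -0.95], [[0, 25, 0], [-120, 0, -120], -0.95], [[0, 30, 0], [-129, 0, -130], -0.95], [[0, 30, 0], [-129, 0, -130], -0.95]]'

```text
time: 15.98
ee_pos: [0.5889, -0.055, 0.2315]
tool_rot: [-3.113, 0.073, 0.394]
contact_force: [0.1, 0.3, 0.7]
width: 0.193
grasp_force: 68.3
```

```bash
python3 - <<'E'
from plan import *; from rig import arm
tell(arm)
y=np.radians(20);legs(arm,pose((10,80,232),20,0,10),pose((-21+6.5*np.cos(y),240+6.5*np.sin(y),222),20,0,20),step=30,ang=5.5)
E
```

```text
t 15.98 org [ 41.5  -1.4 231.5] z [-0.249 -0.004 -0.968] y [ 0.005 -1.     0.003] F [0.1 0.3 0.7] w 0.193 g 68.3 q [ 0.35  0.56 -0.45  1.54  0.21  1.35 -1.76]
[[0.1, 4.9, -1.4], [-4.0, -12.0, 1.0]] 
[[0.2, 9.8, -2.8], [-9.0, -23.0, 2.0]] 
[[0.3, 14.7, -4.2], [-13.0, -35.0, 3.0]] 
[[0.4, 19.6, -5.6], [-17.0, -47.0, 4.0]] (array([ 0.39,  0.35, -0.53,  1.83,  0.21,  0.92, -1.74]), np.float64(0.0))
[[0.5, 24.5, -7.0], [-22.0, -58.0, 5.0]] 
[[0.6, 29.5, -8.5], [-26.0, -70.0, 6.0]] 
[[0.7, 34.4, -9.9], [-30.0, -82.0, 7.0]] 
[[0.7, 34.3, -11.6], [-34.0, -109.0, 10.0]] (array([ 0.37,  0.22, -0.58,  2.06,  0.25,  0.57, -1.79]), np.float64(0.0))
[[0.8, 34.3, -13.2], [-37.0, -136.0, 12.0]] 
[[0.9, 34.3, -14.9], [-41.0, -163.0, 15.0]] 
[[1.0, 34.2, -16.6], [-44.0, -190.0, 17.0]] 
[[1.1, 34.2, -18.3], [-48.0, -217.0, 20.0]] (array([ 0.17,  0.25, -0.61,  2.04,  0.35,  0.57, -1.96]), np.float64(0.0))
[[1.1, 34.1, -20.0], [-51.0, -244.0, 22.0]] 
rows 13
```

Call:
step_arm --series '[[[0, 5, -1.5], [-4, -12, 1], -0.95], [[0, 10, -3], [-9, -23, 2], -0.95], [[0.3, 15, -4], [-13, -35, 3], -0.95], [[0.4, 20, -5.5], [-17, -47, 4], -0.95], [[0.5, 25, -7], [-22, -58, 5], -0.95], [[0.6, 30, -8.5], [-26, -75, 6], -0.95], [[0.7, 34.3, -10], [-30, -100, 8], -0.95], [[0.8, 34.3, -13], [-36, -133, 12], -0.95], [[0.9, 34.3, -15], [-41, -165, 15], -0.95], [[1, 34.2, -17], [-45, -195, 18], -0.95], [[1.1, 34.2, -19], [-49, -223, 20], -0.95], [[1.1, 34.1, -20], [-51, -244, 22], -0.95]]'

```text
time: 16.98
ee_pos: [0.5448, 0.1931, 0.2166]
tool_rot: [-3.011, -0.454, -0.513]
contact_force: [0.4, -0.3, -0.4]
width: 0.192
grasp_force: 68.3
```

Call:
step_arm --series '[[[0, 0, 0], [0, 0, 0], -0.95], [[0, 0, 0], [0, 0, 0], -0.95], [[0, 0, 0], [0, 0, 0], -0.95]]'

```text
time: 17.23
ee_pos: [0.5458, 0.1899, 0.2161]
tool_rot: [-3.013, -0.448, -0.514]
contact_force: [0.4, -0.5, -0.0]
width: 0.184
grasp_force: 68.4
```

```bash
python3 - <<'E'
from plan import *; from rig import arm
tell(arm)
y=np.radians(20);legs(arm,pose((-21+6.5*np.cos(y),240+6.5*np.sin(y),180),20,0,20),step=30,ang=5.5)
a=arm.read_camera("scene");b=arm.read_camera("top");np.savez("scene2.npz",**a);np.savez("top2.npz",**b)
A=cv2.resize(a["img"][120:260,290:400,::-1],None,fx=3.6,fy=3.6,interpolation=cv2.INTER_CUBIC)
B=cv2.resize(b["img"][100:240,70:180,::-1],None,fx=3.6,fy=3.6,interpolation=cv2.INTER_CUBIC);cv2.imwrite("pics/c2.png",np.hstack([A,B]))
# predicted tube axis ends if rigid in hand
s=arm.state();C=R.from_rotvec(s["tool_rot"]).as_matrix();g=s["ee_pos"]-.019*C[:,2]
ax=C@np.array([np.sin(np.radians(20)),0,-np.cos(np.radians(20))]);print("axis org",(T[:3,:3].T@ax).round(3))
f=g-.0912*ax;c=g+.0188*ax;print("foot org",(np.linalg.inv(T)@np.r_[f,1])[:3]*1e3)
for n,d,o in(("scene",a,(290,120)),("top",b,(70,100))): print(n,((proj(d,[f,c])-o)*3.6).round(0).tolist())
h=[(T@np.r_[np.array(p)/1e3,1])[:3] for p in((-21,240,63),(-21,288,63))]
for n,d,o in(("scene",a,(290,120)),("top",b,(70,100))): print("holes",n,((proj(d,h)-o)*3.6).round(0).tolist())
E
```

```text
t 17.23 org [-14.1 241.  216.1] z [ 0.311  0.116 -0.943] y [ 0.34  -0.94  -0.003] F [ 0.4 -0.5 -0. ] w 0.184 g 68.4 q [ 0.12  0.28 -0.6   2.02  0.38  0.58 -2.  ]
[[-0.1, 0.3, -0.1], [-6.0, -1.0, 17.0]] 
[[-0.1, 0.6, -0.2], [-12.0, -1.0, 34.0]] 
rows 2
axis org [0.011 0.    1.   ]
foot org [-20.58776338 238.10743573 142.81955312]
scene [[190.0, 201.0], [210.0, 50.0]]
top [[202.0, 278.0], [135.0, 229.0]]
holes scene [[179.0, 298.0], [251.0, 306.0]]
holes top [[236.0, 304.0], [153.0, 298.0]]
```

View pics/c2.png

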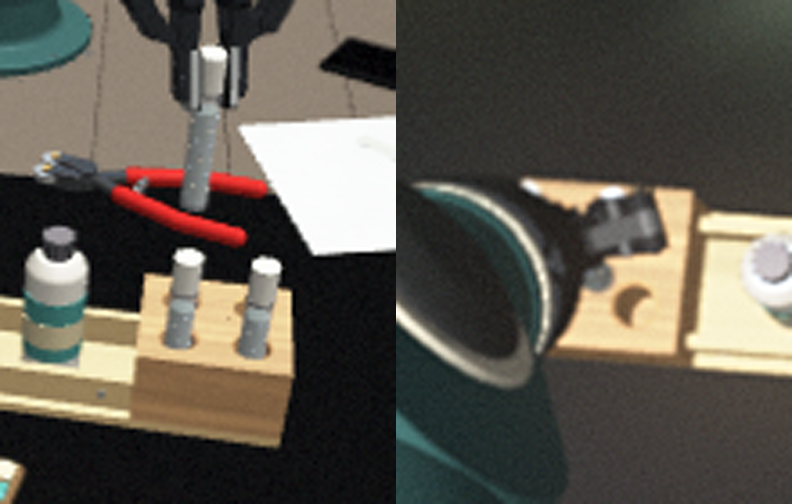

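The tube hangs upright and cap-up in the hand. The scene-view foot is at (195,205) where (190,201) was predicted, and the top-view foot is at (598,278). The free hole at (632,303) is where expected. I'll lower to just above the mouth and measure again.

```bash
python3 - <<'E'
from plan import *; from rig import arm
legs(arm,pose((-14.6,243,145),20,0,20),step=18)
E
```

```text
[[-0.0, 0.1, -0.1], [-6.0, -1.0, 17.0]] 
[[-0.1, 0.3, -0.1], [-12.0, -1.0, 34.0]] 
[[-0.1, 0.4, -0.2], [-18.0, -2.0, 50.0]] 
[[-0.1, 0.6, -0.2], [-24.0, -3.0, 67.0]] (array([-0.01,  0.37, -0.48,  2.09,  0.55,  0.42, -2.18]), np.float64(0.0))
rows 4
```

Call:
step_arm --series '[[[0, 0, 0], [-4, 0, 10], -0.95], [[0, 0.1, -0.1], [-9, -1, 24], -0.95], [[0, 0.3, -0.1], [-14, -1, 40], -0.95], [[-0.1, 0.4, -0.2], [-19, -2, 54], -0.95], [[-0.1, 0.6, -0.2], [-24, -3, 67], -0.95], [[-0.1, 0.6, -0.2], [-24, -3, 67], -0.95], [[-0.1, 0.6, -0.2], [-24, -3, 67], -0.95], [[-0.1, 0.6, -0.2], [-24, -3, 67], -0.95]]'

```text
time: 18.0
ee_pos: [0.5451, 0.1938, 0.1454]
tool_rot: [-3.008, -0.453, -0.533]
contact_force: [0.3, 0.9, 0.4]
width: 0.192
grasp_force: 68.3
```

```bash
python3 - <<'E'
from plan import *; from rig import arm
tell(arm)
b=wrist(arm);a=arm.read_camera("scene")
A=cv2.resize(a["img"][120:260,290:385,::-1],None,fx=4.2,fy=4.2,interpolation=cv2.INTER_CUBIC)
B=cv2.resize(b["img"][50:230,190:330,::-1],None,fx=588/180,fy=588/180,interpolation=cv2.INTER_CUBIC)[:,:400];cv2.imwrite("pics/c3.png",np.hstack([A,B]))
s=arm.state();C=R.from_rotvec(s["tool_rot"]).as_matrix();g=s["ee_pos"]-.019*C[:,2]
ax=C@np.array([np.sin(np.radians(20)),0,-np.cos(np.radians(20))])
f=g-.0912*ax;c=g+.0188*ax;print("foot org",(np.linalg.inv(T)@np.r_[f,1])[:3]*1e3,(T[:3,:3].T@ax).round(3))
h=[(T@np.r_[np.array(p)/1e3,1])[:3] for p in((-21,240,63),(-21,228,63),(-21,252,63),(-21,288,63),(-33,240,63))]
print("scene",((proj(a,[f,c]+h)-(290,120))*4.2).round(0).tolist()); print("wrist",((proj(b,[f,c]+h)-(190,50))*588/180).round(0).tolist(),A.shape,B.shape)
E
```

```text
t 18.0 org [-14.9 244.8 145.4] z [ 0.323  0.119 -0.939] y [ 0.343 -0.939 -0.001] F [0.3 0.9 0.4] w 0.192 g 68.3 q [-0.01  0.37 -0.49  2.09  0.55  0.42 -2.18]
foot org [-20.56301045 242.86951429  72.60155852] [-0.002 -0.002  1.   ]
scene [[216.0, 336.0], [238.0, 174.0], [209.0, 348.0], [189.0, 345.0], [230.0, 350.0], [292.0, 358.0], [210.0, 336.0]]
wrist [[227.0, 617.0], [230.0, 699.0], [237.0, 620.0], [283.0, 636.0], [192.0, 603.0], [56.0, 553.0], [220.0, 666.0]] (588, 399, 3) (588, 400, 3)
```

View pics/c3.png

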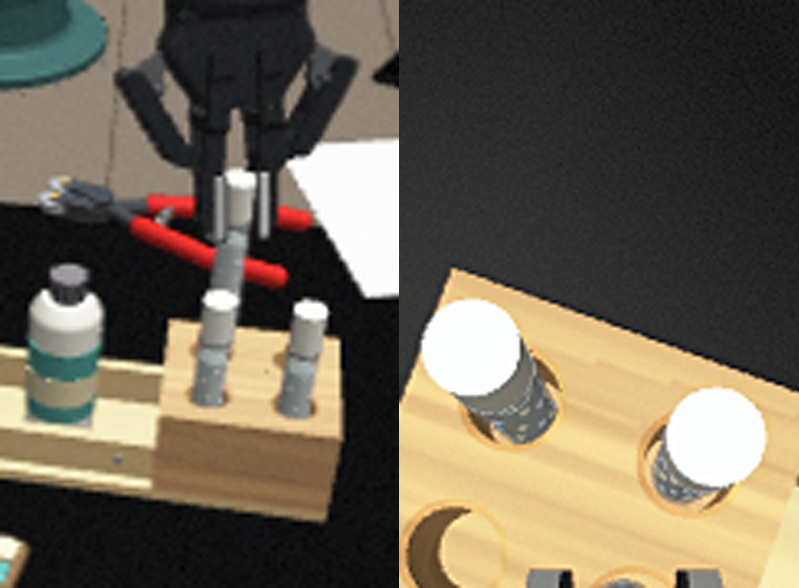

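The free hole next door appears at (452,553), as predicted. The tube stands upright, but its foot is about 2.5 mm too far in +y. I'll correct that and lower into the mouth, watching the force.

```bash
python3 - <<'E'
from plan import *; from rig import arm
legs(arm,pose((-15.2,242.2,145.4),20.1,0,20),pose((-15.2,242.2,123),20.1,0,20),step=8);legs(arm,pose((-15.2,242.2,91),20.1,0,20),step=60)
E
```

```text
[[-0.1, -0.1, 0.0], [-2.0, 2.0, 0.0]] 
[[-0.1, -0.1, 0.0], [-4.0, 2.0, 7.0]] 
[[-0.1, -0.1, 0.0], [-7.0, 2.0, 14.0]] 
[[-0.1, -0.1, 0.0], [-9.0, 2.0, 21.0]] (array([-0.05,  0.4 , -0.43,  2.11,  0.61,  0.37, -2.24]), np.float64(0.0))
rows 4
[[-0.1, -0.1, 0.0], [-20.0, 2.0, 51.0]] 
rows 1
```

Call:
step_arm --series '[[[0, 0, 0], [-1, 2, 0], -0.95], [[0, 0, 0], [-1, 2, 0], -0.95], [[0, 0, 0], [-3, 2, 4], -0.95], [[0, 0, 0], [-4, 2, 8], -0.95], [[0, 0, 0], [-6, 2, 12], -0.95], [[0, 0, 0], [-7, 2, 15], -0.95], [[0, 0, 0], [-8, 2, 18], -0.95], [[0, 0, 0], [-8, 2, 18], -0.95]]'

```text
time: 18.77
ee_pos: [0.5435, 0.1916, 0.1243]
tool_rot: [-3.008, -0.455, -0.53]
contact_force: [0.0, -0.3, -0.4]
width: 0.191
grasp_force: 68.3
```

```bash
python3 - <<'E'
from plan import *; from rig import arm
tell(arm);print(arm.state()["torque"].round(2));legs(arm,pose((-15.2,242.2,91.5),20.1,0,20),step=8)
E
```

```text
t 18.77 org [-16.5 242.5 124.3] z [ 0.321  0.119 -0.94 ] y [ 0.344 -0.939 -0.001] F [ 0.  -0.3 -0.4] w 0.191 g 68.3 q [-0.04  0.4  -0.44  2.11  0.6   0.37 -2.23]
[-0.11  0.37 -0.  ]
[[-0.0, 0.0, 0.0], [-2.0, 0.0, 6.0]] 
[[-0.0, 0.0, 0.0], [-4.0, 0.0, 12.0]] 
[[-0.1, 0.1, 0.1], [-6.0, 0.0, 19.0]] 
[[-0.1, 0.1, 0.1], [-8.0, 1.0, 25.0]] (array([-0.11,  0.44, -0.37,  2.13,  0.67,  0.31, -2.3 ]), np.float64(0.0))
[[-0.1, 0.1, 0.1], [-10.0, 1.0, 31.0]] 
rows 5
```

The foot is 11 mm inside the hole with no contact force. Continuing down.

Call:
step_arm --series '[[[0, 0, 0], [-1.5, 0, 5], -0.95], [[0, 0, 0], [-3, 0, 10], -0.95], [[0, 0, 0], [-5, 0, 16], -0.95], [[0, 0, 0], [-7, 0, 21], -0.95], [[0, 0, 0], [-8, 0.5, 25], -0.95], [[0, 0, 0], [-8, 0.5, 25], -0.95], [[0, 0, 0], [-8, 0.5, 25], -0.95]]'

```text
time: 19.35
ee_pos: [0.545, 0.1916, 0.0987]
tool_rot: [-3.008, -0.455, -0.531]
contact_force: [-0.0, -0.0, -1.0]
width: 0.188
grasp_force: 68.3
```

```bash
python3 - <<'E'
from plan import *; from rig import arm
tell(arm);legs(arm,pose((-15.2,242.2,90),20.1,0,20),step=4)
E
```

```text
t 19.35 org [-15.  242.6  98.7] z [ 0.321  0.119 -0.939] y [ 0.344 -0.939 -0.001] F [-0. -0. -1.] w 0.188 g 68.3 q [-0.1   0.44 -0.37  2.12  0.67  0.32 -2.29]
[[-0.0, 0.0, 0.0], [-1.0, 0.0, 3.0]] 
[[-0.1, 0.0, 0.1], [-2.0, 0.0, 5.0]] 
[[-0.1, 0.1, 0.1], [-3.0, 0.0, 8.0]] 
rows 3
```

Call:
step_arm --series '[[[0, 0, 0], [-0.7, 0, 2], -0.95], [[0, 0, 0], [-1.4, 0, 4], -0.95], [[0, 0, 0], [-2, 0, 5.5], -0.95], [[0, 0, 0], [-2.4, 0, 6.5], -0.95], [[0, 0, 0], [-2.4, 0, 6.5], -0.95], [[0, 0, 0], [-2.4, 0, 6.5], -0.95]]'

```text
time: 19.85
ee_pos: [0.5453, 0.1916, 0.0924]
tool_rot: [-3.008, -0.454, -0.533]
contact_force: [0.5, -0.6, 2.0]
width: 0.19
grasp_force: 69.2
```

Call:
step_arm --series '[[[0, 0, 0], [-0.3, 0, 0.8], -0.95], [[0, 0, 0], [-0.3, 0, 0.8], -0.95], [[0, 0, 0], [-0.3, 0, 0.8], -0.95]]'

```text
time: 20.1
ee_pos: [0.5462, 0.1919, 0.0924]
tool_rot: [-3.007, -0.454, -0.536]
contact_force: [-0.9, -0.9, 5.9]
width: 0.19
grasp_force: 69.6
```

Bottom reached (5.9 N at the expected height). Releasing and backing out along the tool.

Call:
step_arm --series '[[[0, 0, 0], [0, 0, 0], -0.7], [[0, 0, 0], [0, 0, 0], -0.4], [[0, 0, 0], [0, 0, 0], -0.3], [[0, 0, 0], [0, 0, 0], -0.3], [[0, 0, 0], [0, 0, 0], -0.3], [[0, 0, 0], [0, 0, -10], -0.3], [[0, 0, 0], [0, 0, -25], -0.3], [[0, 0, 0], [0, 0, -45], -0.3], [[0, 0, 0], [0, 0, -70], -0.3], [[0, 0, 0], [0, 0, -95], -0.3], [[0, 0, 0], [0, 0, -110], -0.3], [[0, 0, 0], [0, 0, -110], -0.3]]'

```text
time: 21.1
ee_pos: [0.5098, 0.1806, 0.1976]
tool_rot: [-3.007, -0.454, -0.54]
contact_force: [0.0, -0.1, 0.3]
width: 0.345
grasp_force: 0.0
```

```bash
python3 - <<'E'
from plan import *; from rig import arm
tell(arm)
a=arm.read_camera("scene");b=wrist(arm)
A=cv2.resize(a["img"][150:250,150:390,::-1],(792,330),interpolation=cv2.INTER_CUBIC)
B=cv2.resize(b["img"][:,:,::-1],(360,270));P=np.zeros((600,792,3),np.uint8);P[:330]=A;P[330:,:360]=B
cv2.imwrite("pics/c4.png",P)
f=[(T@np.r_[np.array(p)/1e3,1])[:3] for p in((-21,240,128),(-21,240,63),(0,76,120))]
print(((proj(a,f)-(150,150))*3.3).round(0).tolist())
E
```

```text
t 21.1 org [-49.5 229.8 197.6] z [ 0.327  0.12  -0.938] y [ 0.344 -0.939 -0.001] F [ 0.  -0.1  0.3] w 0.345 g 0.0 q [ 0.12  0.24 -0.61  2.13  0.4   0.49 -2.04]
[[636.0, 103.0], [626.0, 174.0], [408.0, 103.0]]
```

View pics/c4.png

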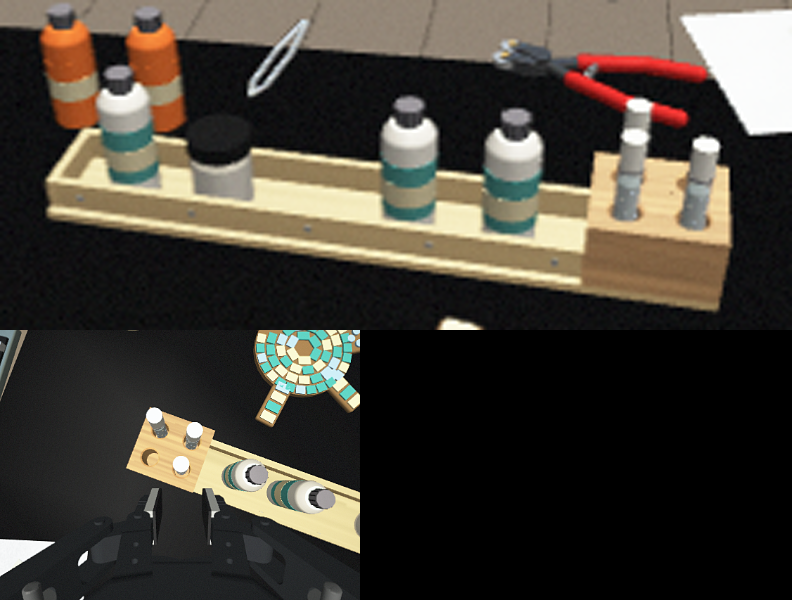

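The tube's cap top is at (638,103), where (636,103) is expected when fully down. The bottle's cap is at (408,103), exactly as predicted, and everything else still stands. Handing in.

```bash
python3 -c "
from rig import arm
print(arm.sign_off())"
```

```text
the job is handed in; nothing more can be done
None
```

The fallen bottle is upright in its bay again, the bead tube is cap up and fully down in hole0, and everything else is still standing; I handed the job in at about 21 s.

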